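# Pack and block the sanding-kit crate

## Robot

A 6-joint arm with a two-finger parallel gripper is mounted at the origin on the work surface. World frame = base frame: x ahead of the robot, y to its left, z up, the work surface at z = 0. Lengths are in m, angles in rad, forces in N, time in s.
With the tool pointing down it reaches from about 0.225 to 0.875 m from the base axis. Payload 3.4 kg.
Tool frame: the origin (TCP) lies on the centre line of the jaws, within the pads' length; the fingertips stand 14 mm ahead of it and the grasp point (between the pads) lies 5 mm behind it (finger_overhang is the distance from the TCP to the fingertips, in m); z points along the fingers, x is the direction in which the jaws open and shut, and the axes are right-handed (so a half turn about z gives the same grasp; the last joint's range is limited). The gripper opens to 85 mm and grips with 20 to 120 N. Pads are 22 mm wide; open, the fingers measure 114 mm over their backs; the gripper's body (76 mm by 85 mm) begins 54 mm behind the grasp point. The pads swing forward as they close: fully open they stand 13 mm farther back than shut.
Start: joints at [-1.437, 0.276, 1.505, -0, 1.361, -0.121], TCP at [0.145, -0.556, 0.245] pointing down, gripper open.
Joint ranges: [-2.89, 2.89], [-0.75, 2.08], [0.22, 2.7], [-1.18, 4.32], [0.11, 2.71], [-2.7, 2.7]. Speed limits (rad/s): [2.57, 2.57, 3.14, 3.14, 3.14, 3.14].

## Interface

Orientations are given as a rotation vector (axis times angle).
In Python, from station import * gives the robot as it stands. The module is installed in compiled form; this text tells all that it offers.
- The arm moves only by the tool arm_command, never from a script. Its argument "moves" is a list that holds one entry, the list of rows, each a list of 5 numbers: the shift along the tool's x, y, z in mm, then the turn about the tool's z in rad, then the gripper's target within -1 to 1 (fully open at 1, half-way at 0, shut at -1). In form: [[[tx, ty, tz, spin, hand], ...]]. A call has 1 to 5 rows; each row is the pose to reach, as a shift and turn from the pose measured when the call began, along the tool's axes at that moment; what a row does not reach only later rows make up. A row lasts 1/12 s, in which the tool goes at most 41.7 mm and 7.16 degrees, less where a joint would pass 70% of its speed; a pose out of reach is approached as far as the arm can. A call with a gripper value outside its range is refused whole. The fingers move at their own pace and stop on an object; "newtons" is the grip in N (left out, the last holds). Time passes only in rows, so rows that repeat a pose let the fingers close. It gives the time, the measured TCP pose, the force and the opening at its end, in the units of the state.
- sense(): the state, without advancing time (a new reading comes with each control period).
- get_image(name): name is "scene" or "top" or "wrist"; returns a dict with "color" (420x560x3 uint8, red, green, blue), "fovy" (degrees; the focal length in pixels is half the picture's height over the tangent of half this angle, whatever the lens; pixels are square), "cx", "cy" (the principal point, pixels), "dist" ([k1, k2, p1, p2, k3] as OpenCV has them; the pictures are not rectified), "extrinsics" (4x4, takes a point from camera to world coordinates). Camera axes: x right, y down, z forward; pixel columns grow to the right and rows downward; lengths in m; the calibration is good to about 2 mm. A picture is of the moment at which its call begins. There is no depth.
- sign_off(): hands the job in, once; it reports no verdict.
Trained networks look in the newest picture that a camera, given by its name, has taken for a name from the list of things; names that differ only in an ending like _2 or _b are one class to them, and where a whole thing is asked for, a point or a joint stands for the part that bears it (a point fixed in the world has none). Each returns a list of dicts, best first, with "score" (0 to 1); they miss things now and then, are a little off and sometimes report something else, mostly with a low value. They report only what shows in the picture. A call takes as long as a camera call. They do not tell look-alikes from the thing itself.
- find_in(camera, label): "location" ([column, row] in pixels, amid what is visible of it).
- outline_of(camera, label): "region" (420x560 bool, what is visible of it) and "location" ([column, row] in pixels, amid what is visible of it).
- spot_point(camera, label): "location" ([column, row] in pixels: a listed point, or the origin of a listed thing).
The state is a dict: "time": time; "q": joint angles; "dq": joint speeds; "effort": joint torques, N m; "tool_pos": TCP position; "ee_rot": TCP orientation; "wrist_force": force on the tool from outside, world axes, zero at the start; "wrist_torque": the same for the moment, N m; "width": opening from 0.0 (shut) to 1.0 (fully open).
Only numpy, scipy, OpenCV 4.12 (cv2) and the standard library are available. Lean on these libraries where they do the work, as an engineer would, in place of code of your own. Each camera call takes 0.05 s, during which the arm holds its last target.

## Task

Pack the sanding-kit crate: thread all the sanding drums lying on the bench onto the crate's post, fully home and stacked largest at the bottom to smallest on top. In each of the three lanes, move the sanding block up against one end (either end) and fill the gap that is left with the one pine packing block that fits it, flat on the lane's floor, so that nothing can shift. Do not disturb the bottle, tin, screwdriver and brush standing by.

Things in the scene. Friction and masses are not known exactly. Their poses are not given: they have to be found in the camera images.
- crate: shallow plywood crate fixed to the bench, 214 mm (x) by 331 mm (y). Origin at the centre of its underside, z up. Three lanes run along its x, centred on y = -129, -50 and +29 mm; 30 mm battens between them, 12 mm walls around, all topped at z = 26 mm. From y = +66 mm on there is an open bay with the drum post at y = +115 mm and a low edge strip at y = +160 mm
- lane_mid (a point): centre of the middle lane's floor (8 mm above the bench). Each lane is 49 mm wide and 190 mm long inside (95 mm to either end along the crate's x). A sander and its right packing block together fill a lane but for 6 mm; the walls are 18 mm high above the floor
- post_foot (a point): the seat of the drum post: the centre of the top of a 40 mm wide round wooden plinth, 34 mm above the bench; a steel post 20 mm in diameter rises 62 mm above this point. A drum fully home at the bottom has its underside at this height
- sander_long: sanding block lying loose in one of the lanes (which one varies): 130 mm long (its x), 45 mm wide, 45 mm tall, dark wood on a cork sole; its upper 20 mm is a grip ridge 30 mm wide, 120 mm long. Origin at its middle, 22.5 mm above the sole. About 0.18 kg; slides along its lane when dragged or pushed
- sander_mid: sanding block lying loose in one of the lanes (which one varies): 110 mm long (its x), 45 mm wide, 45 mm tall, dark wood on a cork sole; its upper 20 mm is a grip ridge 30 mm wide, 100 mm long. Origin at its middle, 22.5 mm above the sole. About 0.18 kg; slides along its lane when dragged or pushed
- sander_short: sanding block lying loose in one of the lanes (which one varies): 90 mm long (its x), 45 mm wide, 45 mm tall, dark wood on a cork sole; its upper 20 mm is a grip ridge 30 mm wide, 80 mm long. Origin at its middle, 22.5 mm above the sole. About 0.18 kg; slides along its lane when dragged or pushed
- pack_short: a loose packing block of plain pine on the bench: 54 mm long (its x axis), 45 x 45 mm in section. Origin at its middle. About 0.055 kg
- pack_mid: a loose packing block of plain pine on the bench: 74 mm long (its x axis), 45 x 45 mm in section. Origin at its middle. About 0.075 kg
- pack_long: a loose packing block of plain pine on the bench: 94 mm long (its x axis), 45 x 45 mm in section. Origin at its middle. About 0.095 kg
- drum_large: a black rubber sanding drum (a thick ring) lying flat on the bench: 66 mm across, 20 mm tall, with a 26 mm hole. Origin at the centre of its underside, z up its axis. About 0.09 kg. May be absent (None)
- drum_mid: a black rubber sanding drum (a thick ring) lying flat on the bench: 56 mm across, 20 mm tall, with a 26 mm hole. Origin at the centre of its underside, z up its axis. About 0.075 kg. May be absent (None)
- drum_small: a black rubber sanding drum (a thick ring) lying flat on the bench: 46 mm across, 20 mm tall, with a 26 mm hole. Origin at the centre of its underside, z up its axis. About 0.065 kg. May be absent (None)
- glue: bystander: a white glue bottle, 60 mm across, 170 mm tall
- tin: bystander: a steel tin, 80 mm across, 90 mm tall
- screwdriver: bystander: a screwdriver lying flat
- dust_brush: bystander: a bench brush lying flat
Not all that is in view belongs to the job. What is shaped like the pack_long but orange or purple is not meant.

How it is judged:
At the end, for the whole second after the job is handed in: All present drums on the post (6 mm, 0.1 rad), home within 4 mm, larger below smaller. Each sander and its matching packing block flat on one lane's floor (height 4 mm, square 0.1 rad, in line 8 mm, centres under 100 mm apart). All at rest (y of pack_short in the frame of sander_long between -0.008 and 0.008 m and distance between sander_long and pack_short below 0.1 m and z of sander_long in the frame of crate between 0.0265 and 0.0345 m and y of each of sander_long, pack_short, sander_mid, pack_mid, sander_short, pack_long in the frame of crate below 0.05 m and angle between the x axis of each of sander_long, pack_short, sander_mid, pack_mid, sander_short, pack_long and the x axis of crate, either way round below 0.1 rad and linear speed of each of sander_long, pack_short, sander_mid, pack_mid, sander_short, pack_long, drum_large, drum_mid, drum_small below 0.02 m/s and z of pack_short in the frame of crate between 0.0265 and 0.0345 m and y of pack_mid in the frame of sander_mid between -0.008 and 0.008 m and distance between sander_mid and pack_mid below 0.1 m and z of sander_mid in the frame of crate between 0.0265 and 0.0345 m and z of pack_mid in the frame of crate between 0.0265 and 0.0345 m and y of pack_long in the frame of sander_short between -0.008 and 0.008 m and distance between sander_short and pack_long below 0.1 m and z of sander_short in the frame of crate between 0.0265 and 0.0345 m and z of pack_long in the frame of crate between 0.0265 and 0.0345 m and horizontal distance between each of drum_large, drum_mid, drum_small and post_foot below 0.006 m and angle between each of drum_large, drum_mid, drum_small's own z axis and vertical below 0.1 rad and z of drum_large in the frame of post_foot below 0.004 m and z of drum_mid in the frame of post_foot below 0.024 m and z of each of drum_mid, drum_small in the frame of drum_large above 0.015 m and z of drum_small in the frame of post_foot below 0.044 m and z of drum_small in the frame of drum_mid above 0.015 m); the robot touches nothing.
It fails at once if a bystander (bottle, tin, screwdriver or brush) is moved by more than 3 cm (distance of any of glue, tin, screwdriver, dust_brush from where it was at the start of the episode above 0.03 m).
Of drum_large, drum_mid, drum_small only 2 to 3 are there at a start; the rules pass over those that are not, and their reading is None.
At some moment in a run one of pack_short, pack_mid, pack_long, drum_large, drum_mid, drum_small may be knocked a few centimetres aside while the robot is not near it.
It also fails if it takes over 192 s, if anything falls off the work surface, if the arm or the gripper's body presses on something with over 40 N, if the wrist force passes 120 N, or if a joint passes its speed limit or range.

## Working session

There is one attempt and no reset: what is moved stays moved. The work goes in short steps, Python scripts to look and compute and a tool call to move; the robot and the scene stay as the last step left them, time stands still between calls to the robot, and variables do not carry over. Pictures are saved under pics/ and viewed, and the job is handed in when it is done.

Besides the shell and the picture viewer there is one more tool, called after "Request:" in YAML: its name, and indented under it one key for each argument. arm_command: Moves the arm, as the interface text tells. Its arguments: {"type":"object","properties":{"moves":{"type":"array","items":{"type":"array","items":{"type":"array","items":{"type":"number"}}}},"newtons":{"type":"number"}},"required":["moves"]}

```bash
mkdir -p pics
python3 - <<'E'
from station import *
import cv2
for n in ("scene","top","wrist"):
    im=get_image(n); cv2.imwrite(f"pics/{n}0.png",im["color"][:,:,::-1])
    print(n,im["fovy"],im["cx"],im["cy"],im["dist"]); print(im["extrinsics"])
print(sense())
E
```

```text
scene 56.742273331637925 287.54812493275364 204.08766669404673 [-0.10147328  0.          0.          0.          0.        ]
[[-1.20390148e-01  7.78884739e-01 -6.15503676e-01  1.23712199e+00]
 [ 9.92726482e-01  9.48233396e-02 -7.41799569e-02  9.15717742e-02]
 [ 5.86477711e-04 -6.19957335e-01 -7.84635303e-01  9.06134895e-01]
 [ 0.00000000e+00  0.00000000e+00  0.00000000e+00  1.00000000e+00]]
top 48.05093176821249 273.00943167016663 210.29431525695816 [-0.14827933  0.          0.          0.          0.        ]
[[-1.01801249e-02 -9.97013110e-01  7.65586238e-02  4.34901107e-01]
 [-9.99947256e-01  1.00460768e-02 -2.13584984e-03  2.48479677e-02]
 [ 1.36035648e-03 -7.65763290e-02 -9.97062794e-01  1.76320793e+00]
 [ 0.00000000e+00  0.00000000e+00  0.00000000e+00  1.00000000e+00]]
wrist 64.01384174021297 279.1341402632326 200.4054741990489 [-0.0432301  0.         0.         0.         0.       ]
[[ 2.53098139e-01 -9.30859383e-01 -2.63518768e-01  2.13308674e-01]
 [-9.67440328e-01 -2.43735365e-01 -6.82076463e-02 -5.38124657e-01]
 [-7.37115496e-04  2.72201912e-01 -9.62239874e-01  3.72910950e-01]
 [ 0.00000000e+00  0.00000000e+00  0.00000000e+00  1.00000000e+00]]
{'time': 0.15, 'q': array([-1.43699330e+00,  2.76494394e-01,  1.50583971e+00,  6.54915680e-06,
        1.36070927e+00, -1.20990347e-01]), 'dq': array([ 0.00169837, -0.00206266, -0.0040493 , -0.00017149, -0.00088147,
        0.00115161]), 'effort': array([ 2.11247425e-03, -4.17145228e+01, -2.46031845e+01,  2.25569702e-04,
        7.60543946e-03, -8.16895245e-07]), 'tool_pos': array([ 0.14487851, -0.5560645 ,  0.24461398]), 'ee_rot': array([-2.48486664e+00,  1.92057493e+00,  1.61403842e-03]), 'wrist_force': array([-0.60309311, -0.0640499 ,  0.20584301]), 'wrist_torque': array([ 0.02336767, -0.0107075 ,  0.00355011]), 'width': 1.0012294482498578}
```

View pics/top0.png

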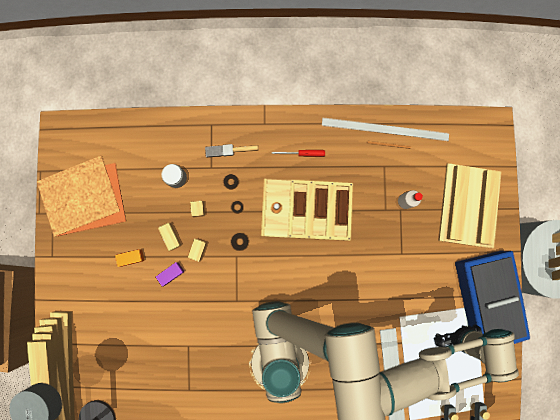

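View pics/scene0.png

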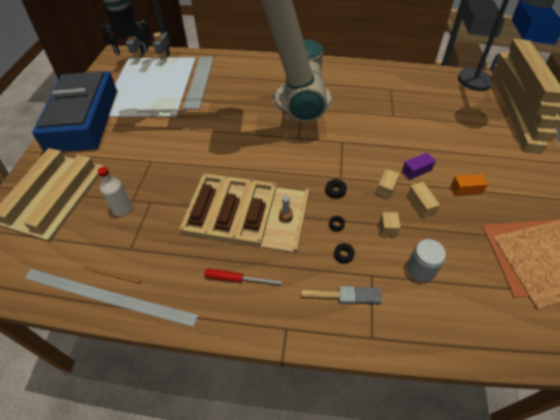

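View pics/wrist0.png

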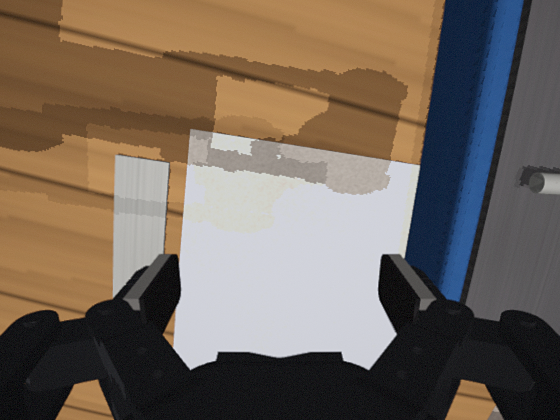

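```bash
cat > h.py <<'E'
import numpy as np, cv2
from station import *
def K(im):
    f=im["color"].shape[0]/2/np.tan(np.radians(im["fovy"])/2)
    return np.array([[f,0,im["cx"]],[0,f,im["cy"]],[0,0,1]])
def px2w(im,p,z):
    p=np.array(p,float).reshape(-1,1,2)
    u=cv2.undistortPoints(p,K(im),np.array(im["dist"])).reshape(-1,2)
    E=im["extrinsics"]; d=np.c_[u,np.ones(len(u))]@E[:3,:3].T; o=E[:3,3]
    t=(z-o[2])/d[:,2]; return o+t[:,None]*d
def w2px(im,P):
    E=np.linalg.inv(im["extrinsics"]); r,_=cv2.Rodrigues(E[:3,:3])
    return cv2.projectPoints(np.array(P,float).reshape(-1,1,3),r,E[:3,3],K(im),np.array(im["dist"]))[0].reshape(-1,2)
def crop(im,x0,y0,x1,y1,s,name):
    c=im["color"][y0:y1,x0:x1,::-1]; cv2.imwrite("pics/"+name,cv2.resize(c,None,fx=s,fy=s,interpolation=cv2.INTER_CUBIC))
E
python3 - <<'E'
from h import *
im=get_image("top"); crop(im,110,160,260,290,5,"topL.png"); crop(im,250,165,370,255,6,"topC.png")
for l in ["crate","sander_long","sander_mid","sander_short","pack_short","pack_mid","pack_long","drum_large","drum_mid","drum_small","post_foot","lane_mid","glue","tin","screwdriver","dust_brush"]:
    r=spot_point("top",l); print(l,[(np.round(a["location"],1).tolist(),round(a["score"],2)) for a in r[:4]])
E
```

```text
crate [([306.9, 209.1], 0.56)]
sander_long [([337.9, 207.7], 0.82)]
sander_mid [([322.0, 206.3], 0.79), ([274.1, 209.2], 0.64), ([233.3, 182.7], 0.63)]
sander_short [([300.0, 202.5], 0.79)]
pack_short []
pack_mid [([197.5, 248.7], 0.78), ([322.8, 207.9], 0.59)]
pack_long [([133.6, 259.4], 0.66), ([169.2, 233.9], 0.63), ([171.1, 275.4], 0.54)]
drum_large [([239.2, 240.3], 0.51)]
drum_mid [([230.9, 180.8], 0.51)]
drum_small [([238.2, 209.0], 0.42)]
post_foot [([274.1, 207.8], 0.77), ([197.0, 203.6], 0.2)]
lane_mid [([322.5, 210.3], 0.93)]
glue [([404.4, 204.3], 0.71)]
tin [([175.1, 178.8], 0.83)]
screwdriver [([301.2, 153.5], 0.58), ([342.2, 205.5], 0.34)]
dust_brush [([230.6, 149.4], 0.95), ([325.8, 202.5], 0.46)]
```

View pics/topL.png

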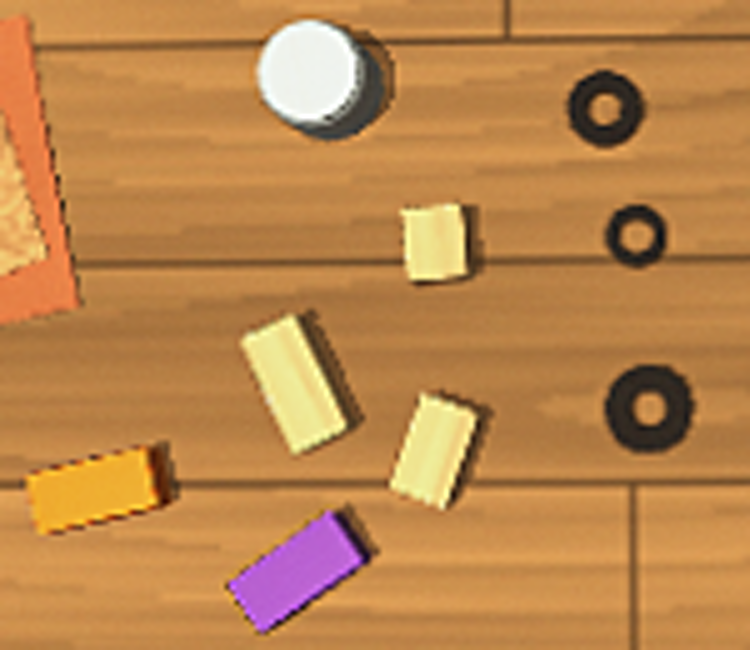

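View pics/topC.png

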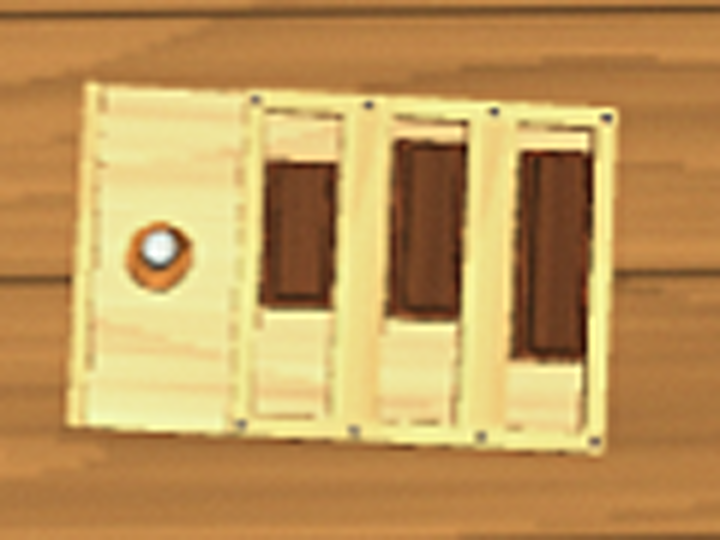

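```bash
cat >> h.py <<'E'
from scipy.optimize import minimize
from scipy import ndimage
def box(L,W,z0,z1):
    return np.array([[sx*L/2,sy*W/2,z] for sx in(-1,1) for sy in(-1,1) for z in(z0,z1)])
def cyl(D,z0,z1):
    a=np.linspace(0,2*np.pi,40,endpoint=False); return np.array([[D/2*np.cos(t),D/2*np.sin(t),z] for t in a for z in(z0,z1)])
def hull(im,M,p):
    c,s=np.cos(p[2]),np.sin(p[2]); P=M.copy(); P[:,0]=p[0]+c*M[:,0]-s*M[:,1]; P[:,1]=p[1]+s*M[:,0]+c*M[:,1]
    return cv2.convexHull(w2px(im,P).astype(np.float32)).reshape(-1,2)
def fit(im,mask,M,p0,S=6,ang=True):
    ys,xs=np.nonzero(mask); x0,y0,x1,y1=xs.min()-4,ys.min()-4,xs.max()+5,ys.max()+5
    m=np.zeros((y1-y0,x1-x0),np.float32); sub=mask[max(y0,0):y1,max(x0,0):x1]; m[max(0,-y0):max(0,-y0)+sub.shape[0],max(0,-x0):max(0,-x0)+sub.shape[1]]=sub
    m=cv2.resize(m,None,fx=S,fy=S,interpolation=cv2.INTER_LINEAR)>.5
    def cost(q):
        p=np.array([q[0]/1000,q[1]/1000,q[2]/50 if ang else 0])
        h=(hull(im,M,p)+.5-[x0,y0])*S-.5
        r=np.zeros(m.shape,np.uint8); cv2.fillConvexPoly(r,np.round(h*16).astype(np.int32),1,shift=4)
        r=r>0; return 1-(r&m).sum()/(r|m).sum()
    q0=np.array([p0[0]*1000,p0[1]*1000,p0[2]*50]); n=3 if ang else 2
    sim=np.vstack([q0]+[q0+d for d in np.eye(3)[:n]*8])[:, :]
    if not ang: 
        r=minimize(lambda q:cost([q[0],q[1],0]),q0[:2],method="Nelder-Mead",options=dict(initial_simplex=sim[:,:2],xatol=.05,fatol=1e-5)); q=[*r.x,0]
    else:
        r=minimize(cost,q0,method="Nelder-Mead",options=dict(initial_simplex=sim,xatol=.05,fatol=1e-5)); q=r.x
    return np.array([q[0]/1000,q[1]/1000,q[2]/50]),r.fun
def comp(mask,p):
    lab,n=ndimage.label(mask); yy,xx=np.nonzero(mask)
    i=np.argmin((xx-p[0])**2+(yy-p[1])**2); return ndimage.binary_fill_holes(lab==lab[yy[i],xx[i]])
def pine(im):
    hsv=cv2.cvtColor(im["color"],cv2.COLOR_RGB2HSV).astype(int); h,s,v=hsv[...,0],hsv[...,1],hsv[...,2]
    return (h>=19)&(h<34)&(v>140)
def dark(im): 
    return im["color"].max(2)<75
PK={"short":.054,"mid":.074,"long":.094}; DR={"large":.066,"mid":.056,"small":.046}
def packfit(im,k,px,a0s=(0,.5,1,1.5,2,2.5)):
    m=comp(pine(im),px); p0=px2w(im,px,.022)[0]
    return min((fit(im,m,box(PK[k],.045,0,.045),[p0[0],p0[1],a],S=4) for a in a0s),key=lambda t:t[1])
def drumfit(im,k,px):
    m=comp(dark(im),px); p0=px2w(im,px,.01)[0]
    return fit(im,m,cyl(DR[k],0,.02),[p0[0],p0[1],0],ang=False)
E
python3 - <<'E'
from h import *
im=get_image("top")
m=pine(im); cv2.imwrite("pics/mask.png",(m*128+dark(im)*255).clip(0,255).astype(np.uint8)[140:300,100:380])
for k,p in dict(short=(197,208),mid=(198,250),long=(169,236)).items():
    for kk in PK: print(k,kk,packfit(im,kk,p))
for k,p in dict(large=(233,242),mid=(231,175),small=(232,207)).items():
    for kk in DR: print(k,kk,drumfit(im,kk,p))
E
```

```text
short short (array([0.58033715, 0.30537599, 0.00511166]), np.float64(0.2211069687410382))
short mid (array([0.57969494, 0.28672703, 1.57000571]), np.float64(0.30590191188694926))
short long (array([0.57864003, 0.27684591, 1.56498217]), np.float64(0.3082021541010771))
mid short (array([0.42977026, 0.30448254, 2.6073403 ]), np.float64(0.31040765201548626))
mid mid (array([0.42546805, 0.30445266, 2.77759821]), np.float64(0.17176220806794051))
mid long (array([0.43553182, 0.30376119, 2.80711972]), np.float64(0.32580200068989307))
long short (array([0.48736431, 0.41736234, 0.60316657]), np.float64(0.41452453712025883))
long mid (array([0.48068522, 0.41376774, 0.52635601]), np.float64(0.25173611111111116))
long long (array([0.47541264, 0.41203813, 3.61525333]), np.float64(0.1599216710182768))
large large (array([0.45581777, 0.14741063, 0.        ]), np.float64(0.0963074929820773))
large mid (array([0.45534029, 0.14878568, 0.        ]), np.float64(0.19491525423728817))
large small (array([0.45443407, 0.15186718, 0.        ]), np.float64(0.4496179560649475))
mid large (array([0.67600102, 0.17626716, 0.        ]), np.float64(0.354352738620467))
mid mid (array([0.68000295, 0.17879421, 0.        ]), np.float64(0.11693667157584686))
mid small (array([0.68134292, 0.17784875, 0.        ]), np.float64(0.21799999999999997))
small large (array([0.58502465, 0.1686316 , 0.        ]), np.float64(0.5277272175706832))
small mid (array([0.58553017, 0.15100471, 0.        ]), np.float64(0.41906741906741907))
small small (array([0.58398775, 0.1560075 , 0.        ]), np.float64(0.15276273022751896))
```

View pics/mask.png

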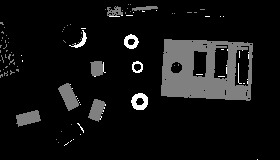

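```bash
cat >> h.py <<'E'
from scipy.spatial.transform import Rotation as Ro
def tool():
    s=sense(); R=Ro.from_rotvec(s["ee_rot"]).as_matrix(); return s,R,s["tool_pos"]
def to(x=None,y=None,z=None,yaw=None,half=True):
    s,R,p=tool(); t=np.array([p[0] if x is None else x,p[1] if y is None else y,p[2] if z is None else z])
    d=R.T@(t-p)*1000; y0=np.arctan2(R[1,0],R[0,0]); sp=0
    if yaw is not None:
        dy=yaw-y0
        if half: dy=(dy+np.pi/2)%np.pi-np.pi/2
        else: dy=(dy+np.pi)%(2*np.pi)-np.pi
        sp=-dy
    print("t=%.2f pos"%s["time"],p.round(4),"yaw %.3f"%y0,"tilt %.3f"%np.arccos(-R[2,2]),"q",s["q"].round(2),"w %.3f"%s["width"],"F",s["wrist_force"].round(1))
    print("  shift mm",d.round(1),"n=%.1f"%np.linalg.norm(d)," spin %.3f"%sp, "rows>=%d"%max(np.ceil(np.linalg.norm(d)/41.7),np.ceil(abs(sp)/.125)))
E
python3 - <<'E'
from h import *
to(.40,0.0,.36,0)
s,R,p=tool(); print(R.round(3)); print((R.T@(get_image("wrist")["extrinsics"][:3,3]-p)).round(4))
E
```

```text
t=1.05 pos [ 0.1449 -0.5565  0.2453] yaw -1.316 tilt 0.000 q [-1.44  0.28  1.5   0.    1.36 -0.12] w 1.000 F [-0.1 -0.4 -0.3]
  shift mm [-474.2 -387.1 -114.7] n=622.8  spin -1.316 rows>=15
[[ 0.252 -0.968  0.   ]
 [-0.968 -0.252 -0.   ]
 [ 0.     0.    -1.   ]]
[-0.0003 -0.0708 -0.1284]
```

Run:
```python
from h import *
to(.5,-.03,.36,-np.pi/2)
```

```text
t=1.10 pos [ 0.1449 -0.5565  0.2453] yaw -1.316 tilt 0.000 q [-1.44  0.28  1.5  -0.    1.36 -0.12] w 0.999 F [-0.3  0.4 -1.2]
  shift mm [-420.  -476.3 -114.7] n=645.3  spin 0.255 rows>=16
```

Request:
arm_command:
  moves:
    - [[-140,-158,-38,0,1],[-140,-158,-38,0,1],[-140,-158,-38,0,1],[-140,-158,-38,0,1],[-140,-158,-38,0,1]]

```text
time: 1.52
tool_pos: [0.2598, -0.3846, 0.2826]
ee_rot: [-2.485, 1.922, -0.001]
wrist_force: [1.7, -0.6, 0.1]
width: 0.998
```

Request:
arm_command:
  moves:
    - [[-140,-158,-38,0,1],[-140,-158,-38,0,1],[-140,-158,-38,0,1],[-140,-158,-38,0,1],[-140,-158,-38,0,1]]

```text
time: 1.93
tool_pos: [0.3738, -0.214, 0.3199]
ee_rot: [-2.484, 1.923, -0.002]
wrist_force: [1.7, -1.0, 0.8]
width: 1.0
```

Request:
arm_command:
  moves:
    - [[-140,-160,-38,0.25,1],[-140,-160,-38,0.25,1],[-140,-160,-38,0.25,1],[-140,-160,-38,0.25,1],[-140,-160,-38,0.25,1]]

```text
time: 2.35
tool_pos: [0.4811, -0.0557, 0.3543]
ee_rot: [-2.225, 2.217, -0.004]
wrist_force: [0.9, -0.8, 0.2]
width: 1.0
```

Run:
```python
from h import *
to(.5,-.03,.36,-np.pi/2)
```

```text
t=2.35 pos [ 0.4811 -0.0557  0.3543] yaw -1.567 tilt 0.002 q [-0.26  0.09  1.48 -0.    1.57  1.31] w 1.000 F [ 0.9 -0.8  0.2]
  shift mm [-25.7 -18.9  -5.7] n=32.4  spin 0.003 rows>=1
```

Request:
arm_command:
  moves:
    - [[-26,-19,-6,0,1],[-26,-19,-6,0,1],[-26,-19,-6,0,1],[-26,-19,-6,0,1]]

```text
time: 2.68
tool_pos: [0.4997, -0.0298, 0.36]
ee_rot: [2.225, -2.217, 0.003]
wrist_force: [-0.3, -0.1, -0.2]
width: 0.999
```

Run:
```python
from h import *
im=get_image("wrist"); cv2.imwrite("pics/w1.png",im["color"][:,:,::-1])
to()
```

```text
t=2.73 pos [ 0.4994 -0.0303  0.36  ] yaw -1.568 tilt 0.002 q [-0.2   0.12  1.43 -0.    1.59  1.37] w 0.996 F [0.1 0.1 0. ]
  shift mm [0. 0. 0.] n=0.0  spin 0.000 rows>=0
```

View pics/w1.png

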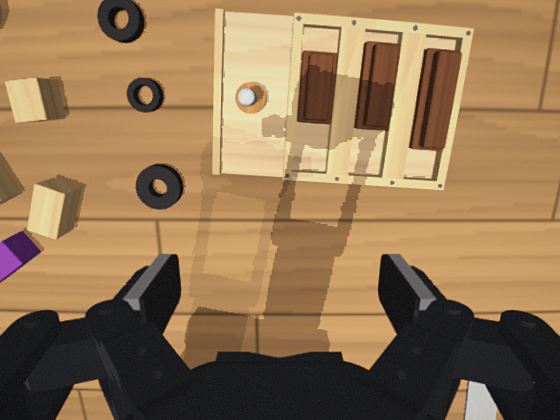

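Run:
```python
from h import *
im=get_image("wrist"); crop(im,280,5,380,105,8,"a.png"); crop(im,380,15,480,115,8,"b.png"); crop(im,275,110,375,200,8,"c.png"); crop(im,370,110,470,200,8,"d.png")
import cv2
A=[cv2.imread(f"pics/{k}.png") for k in "abcd"]
cv2.imwrite("pics/ab.png",np.hstack([A[0],A[1]])[:,:,:][::2,::2]); cv2.imwrite("pics/cd.png",np.hstack([A[2],A[3]])[::2,::2])
```

```text
(no output)
```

View pics/ab.png

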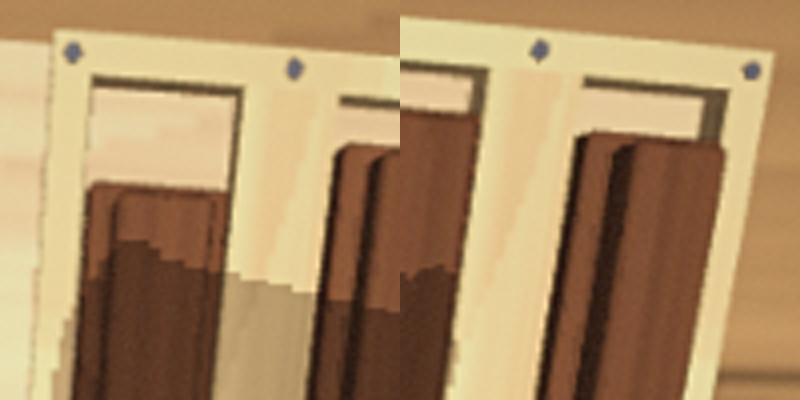

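View pics/cd.png

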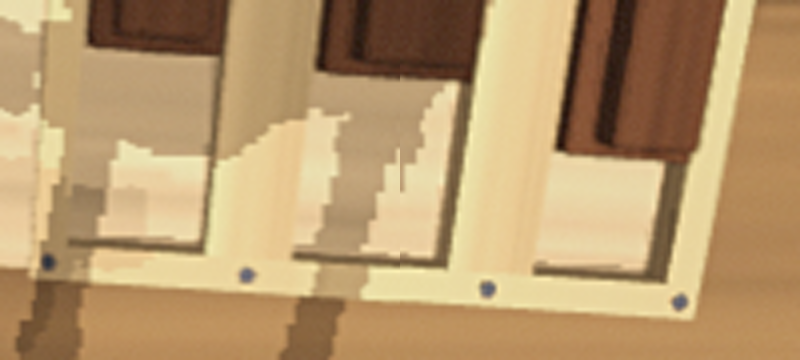

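```bash
cat > cr.py <<'E'
from h import *
from scipy.optimize import least_squares
def fitcrate(im,obs,free=False):
    O=np.array(obs,float); P=np.c_[O[:,:2]/1000,np.full(len(O),.026)]
    def w(q):
        c,s=np.cos(q[2]),np.sin(q[2]); Q=P.copy(); Q[:,0]=q[0]+c*P[:,0]-s*P[:,1]; Q[:,1]=q[1]+s*P[:,0]+c*P[:,1]
        if free: Q[:,2]+=q[3]
        return Q
    r=least_squares(lambda q:(w(q_:=q)[:,:0].ravel() if 0 else (w2px(im,w(q))-O[:,2:]).ravel()),[.58,-.05,0]+[0]*free,loss="soft_l1",x_scale=.01)
    return r.x,r.fun.reshape(-1,2)
E
python3 - <<'E'
from cr import *
im=get_image("wrist")
obs=[(95,53.5,302.3,23.3),(95,4.5,340.6,26.6),(95,-25.5,364.6,28.3),(95,-74.5,401.6,31.6),(95,-104.5,425.3,33.8),(95,-153.5,461.8,37.1),(107,-165.5,472.8,27.6),
(-95,53.5,291.6,169.1),(-95,4.5,325.3,172.1),(-95,-25.5,347.8,173.8),(-95,-74.5,381.3,175.8),(-95,-104.5,403.6,177.1),(-95,-153.5,435.6,179.8),(-107,-165.5,442.8,189.3)]
for f in (0,1):
    x,r=fitcrate(im,obs,f); print(x,np.abs(r).mean()); print(r.round(1).tolist())
t=get_image("top")
def lc(im,p,px): print(px2w(im,px,p))
# top: corners far right, near right
obs2=[(107,-165.5,250+617/6-.4,165+107/6-.4),(-107,-165.5,250+604/6-.4,165+453/6-.4)]
x,r=fitcrate(t,obs2);print("top",x,r)
s=get_image("scene"); crop(s,175,165,315,255,5,"sc.png")
E
```

```text
[ 0.57374742 -0.10693113 -0.06187935] 0.5968080532775334
[[-0.2, -0.5], [0.2, -0.8], [-0.3, -0.6], [0.7, -0.7], [-0.1, -0.8], [0.4, -0.6], [0.1, -0.1], [-0.5, 1.9], [0.6, 1.1], [-0.6, 0.8], [0.3, 1.1], [-1.2, 1.1], [0.5, 0.7], [-0.2, -0.1]]
[ 0.57404515 -0.10798795 -0.0623916  -0.00348278] 0.43033128048866615
[[0.5, -0.1], [0.6, -0.5], [-0.1, -0.2], [0.6, -0.3], [-0.3, -0.4], [-0.1, -0.2], [-0.5, 0.3], [0.1, 1.2], [1.0, 0.4], [-0.4, 0.1], [0.3, 0.4], [-1.3, 0.5], [0.1, 0.0], [-0.6, -0.8]]
top [ 0.57225403 -0.10477467 -0.0605527 ] [[-0.00837612  0.15826332]
 [ 0.00732117 -0.15519234]]
```

View pics/sc.png

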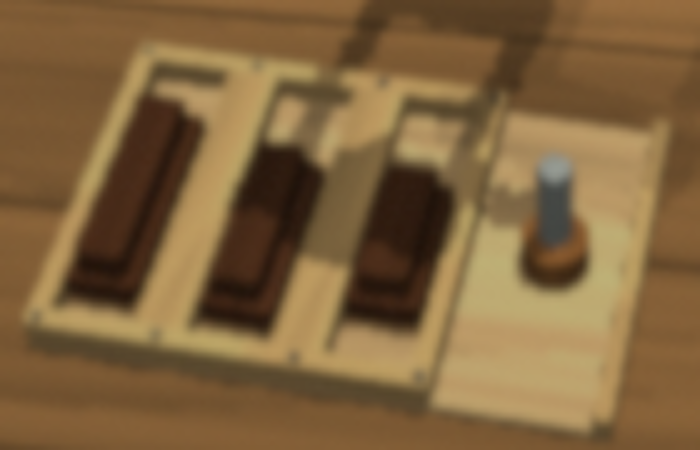

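```bash
python3 - <<'E'
from h import *
im=get_image("wrist"); t=get_image("top"); s=get_image("scene")
print(w2px(im,[.5806,.0083,.096]),w2px(im,[.5806,.0083,.034]),w2px(t,[.5806,.0083,.096]),w2px(t,[.5806,.0083,.034]))
print(w2px(s,[.5806,.0083,.096]),w2px(s,[.5806,.0083,.034]))
crop(im,225,70,275,120,10,"p1.png");crop(t,262,190,290,220,16,"p2.png");crop(s,275,185,305,230,12,"p3.png")
for k,p in dict(large=(160,170),mid=(121,2),small=(146,80)).items():
    print(k,drumfit(im,k,p))
E
python3 -c "
import cv2,numpy as np
A=[cv2.imread(f'pics/p{i}.png') for i in (1,2,3)]
A=[cv2.copyMakeBorder(a,0,540-a.shape[0],0,0,0) for a in A]; cv2.imwrite('pics/p.png',np.hstack(A)[:, :]); print([a.shape for a in A])"
```

```text
[[244.43584393  96.44548912]] [[249.08456092  97.79460672]] [[276.61148024 205.29449576]] [[276.46029786 206.76145512]]
[[286.0229648 197.766854 ]] [[286.07784936 211.70239997]]
large (array([0.45607348, 0.14464168, 0.        ]), np.float64(0.08462410862709158))
mid (array([0.68229329, 0.17770578, 0.        ]), np.float64(0.11836993817736596))
small (array([0.58457181, 0.15325818, 0.        ]), np.float64(0.11849010900282597))
[(540, 500, 3), (540, 448, 3), (540, 360, 3)]
```

View pics/p.png

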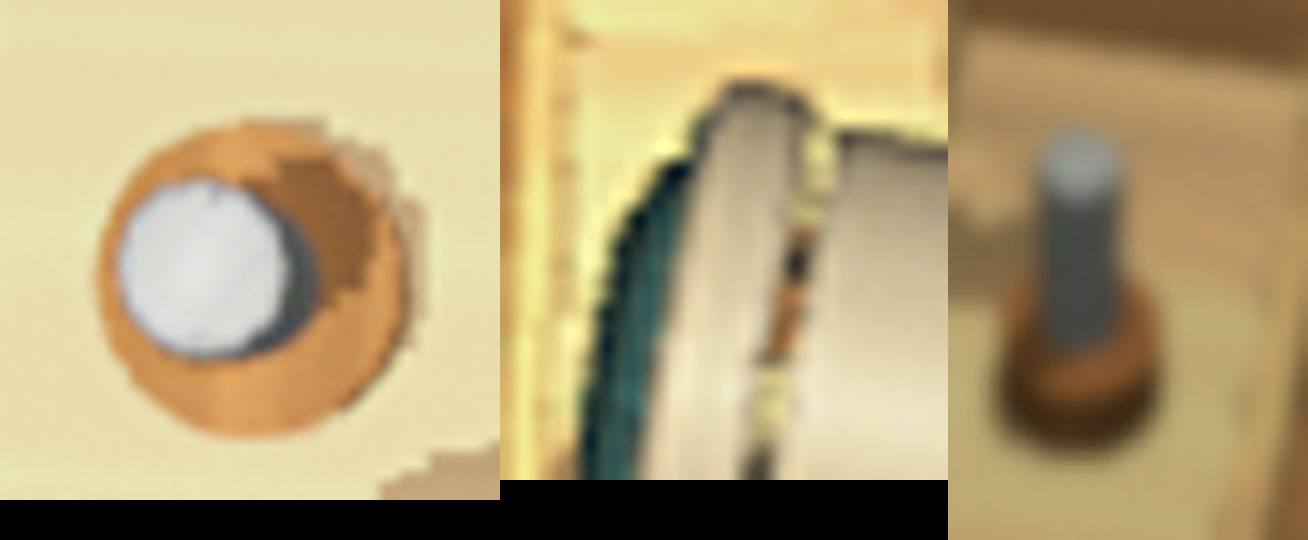

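Run:
```python
from h import *
to(.456,.146,.13,-np.pi/2)
```

```text
t=3.08 pos [ 0.4998 -0.0303  0.3604] yaw -1.569 tilt 0.002 q [-0.2   0.12  1.43 -0.    1.59  1.37] w 0.999 F [-0.2 -0.1  0.3]
  shift mm [-176.7   43.9  230.1] n=293.4  spin 0.002 rows>=8
```

Request:
arm_command:
  moves:
    - [[-177,44,60,0,1],[-177,44,60,0,1],[-177,44,60,0,1],[-177,44,60,0,1],[-177,44,60,0,1]]

```text
time: 3.5
tool_pos: [0.4535, 0.1491, 0.2989]
ee_rot: [-2.224, 2.218, 0.001]
wrist_force: [-0.3, 1.0, -1.2]
width: 1.002
```

Request:
arm_command:
  moves:
    - [[0,0,170,0,1],[0,0,170,0,1],[0,0,170,0,1],[0,0,170,0,1],[0,0,170,0,1]]

```text
time: 3.92
tool_pos: [0.4478, 0.1481, 0.1229]
ee_rot: [2.216, -2.21, -0.013]
wrist_force: [-1.6, -0.7, -0.3]
width: 1.004
```

Run:
```python
from h import *
im=get_image("wrist"); cv2.imwrite("pics/w2.png",im["color"][:,:,::-1])
print(w2px(im,[.456,.146,.02]),w2px(im,[.456,.146,.0]))
to(.456,.146,.02,-np.pi/2)
```

```text
[[282.46022608 194.53166691]] [[282.13984369 187.53708754]]
t=3.97 pos [0.4498 0.1484 0.1253] yaw -1.568 tilt 0.010 q [0.17 0.23 1.89 0.   1.03 1.74] w 1.005 F [-0.5  0.4  0.6]
  shift mm [  2.3  -7.2 105.2] n=105.5  spin 0.003 rows>=3
```

View pics/w2.png

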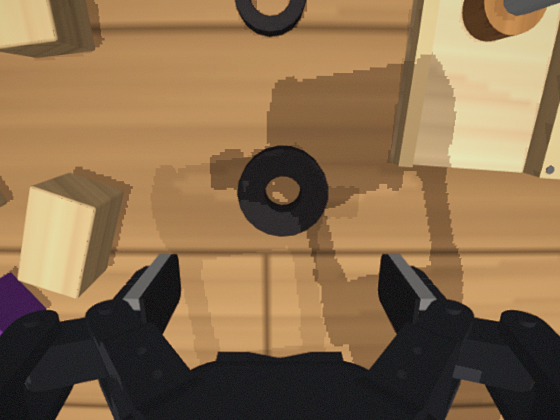

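Run:
```python
from h import *
im=get_image("wrist")
m=comp(im["color"].max(2)<80,(283,160)); print(m.sum(),fit(im,m,cyl(.066,0,.02),[.456,.146,0],ang=False))
to(.456,.146,.03,-np.pi/2)
```

```text
6273 (array([0.45599999, 0.14605465, 0.        ]), np.float64(0.04632124965151352))
t=4.02 pos [0.4526 0.1489 0.128 ] yaw -1.568 tilt 0.004 q [0.17 0.23 1.89 0.   1.03 1.74] w 0.999 F [-0.  -0.9  1.5]
  shift mm [ 2.8 -3.8 98. ] n=98.1  spin 0.003 rows>=3
```

Request:
arm_command:
  moves:
    - [[3,-3,98,0,1],[3,-3,98,0,1],[3,-3,98,0,1],[3,-3,98,0,1],[3,-3,98,0,1]]

```text
time: 4.43
tool_pos: [0.4576, 0.146, 0.0318]
ee_rot: [2.224, -2.219, -0.001]
wrist_force: [0.3, 0.4, 0.1]
width: 0.997
```

Run:
```python
from h import *
to(.456,.146,.014,-np.pi/2)
```

```text
t=4.43 pos [0.4576 0.146  0.0318] yaw -1.569 tilt 0.001 q [0.16 0.36 2.   0.   0.78 1.73] w 0.997 F [0.3 0.4 0.1]
  shift mm [ 0.   1.6 17.8] n=17.9  spin 0.002 rows>=1
```

Request:
arm_command:
  moves:
    - [[0,1.6,17.5,0,1],[0,1.6,17.5,0,1],[0,1.6,17.5,0,-0.5],[0,1.6,17.5,0,-0.5],[0,1.6,17.5,0,-0.5]]
  newtons: 40

```text
time: 4.85
tool_pos: [0.4578, 0.1463, 0.0167]
ee_rot: [-2.221, 2.217, -0.003]
wrist_force: [-1.2, 0.1, 6.4]
width: 0.741
```

Request:
arm_command:
  moves:
    - [[0,0,0,0,-0.5],[0,0,0,0,-0.5],[0,0,0,0,-0.5]]

```text
time: 5.1
tool_pos: [0.4582, 0.1464, 0.0174]
ee_rot: [-2.221, 2.216, -0.004]
wrist_force: [0.7, 0.9, -1.1]
width: 0.743
```

Run:
```python
from h import *
to(.456,.146,.014,-np.pi/2)
```

```text
t=5.10 pos [0.4582 0.1464 0.0174] yaw -1.569 tilt 0.005 q [0.16 0.38 2.02 0.   0.73 1.73] w 0.743 F [ 0.7  0.9 -1.1]
  shift mm [0.4 2.3 3.4] n=4.1  spin 0.002 rows>=1
```

Request:
arm_command:
  moves:
    - [[0,0,-135,0,-0.5],[0,0,-135,0,-0.5],[0,0,-135,0,-0.5],[0,0,-135,0,-0.5],[0,0,-135,0,-0.5]]

```text
time: 5.52
tool_pos: [0.4602, 0.1468, 0.1564]
ee_rot: [-2.216, 2.21, -0.013]
wrist_force: [-0.1, 0.7, -1.1]
width: 0.741
```

Run:
```python
from h import *
im=get_image("wrist"); cv2.imwrite("pics/w3.png",im["color"][:,:,::-1])
to(.5826,.0078,.16,-np.pi/2)
```

```text
t=5.57 pos [0.4583 0.1464 0.1539] yaw -1.569 tilt 0.009 q [0.16 0.2  1.85 0.   1.08 1.73] w 0.743 F [-0.4 -0.4 -1.1]
  shift mm [ 138.9 -124.    -5.3] n=186.3  spin 0.002 rows>=5
```

View pics/w3.png

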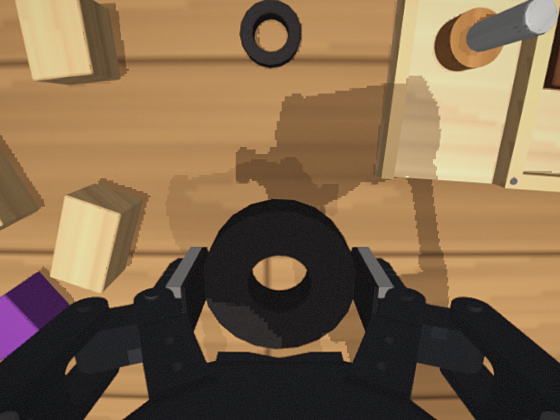

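Run:
```python
from h import *
im=get_image("wrist"); s,R,p=tool()
for d in (0,-.001,-.002,-.003):
  for dz in (.0174,):
    c=p+[d,0,-dz]; h=hull(im,cyl(.066,c[2],c[2]+.02),[c[0],c[1],0]); ht=hull(im,cyl(.026,c[2]+.02,c[2]+.0201),[c[0],c[1],0])
    print(d,h.min(0),h.max(0),ht.min(0),ht.max(0))
```

```text
0 [203.26018 194.95558] [358.36682 347.07208] [250.19304 253.79361] [311.45737 308.81262]
-0.001 [203.40228 197.0815 ] [358.2024 348.9093] [250.24258 256.0146 ] [311.3853  310.80963]
-0.002 [203.54408 199.20013] [358.03833 350.7389 ] [250.29204 258.22653] [311.31345 312.79837]
-0.003 [203.68558 201.31152] [357.87466 352.5609 ] [250.34138 260.42947] [311.24176 314.7789 ]
```

Request:
arm_command:
  moves:
    - [[139,-124,-6,0,-0.5],[139,-124,-6,0,-0.5],[139,-124,-6,0,-0.5],[139,-124,-6,0,-0.5],[139,-124,-6,0,-0.5]]

```text
time: 6.03
tool_pos: [0.5834, 0.0036, 0.1557]
ee_rot: [-2.22, 2.22, -0.004]
wrist_force: [0.2, -0.9, -0.2]
width: 0.736
```

Run:
```python
from h import *
to(.5823,.0078,.135,-np.pi/2)
```

```text
t=6.03 pos [0.5834 0.0036 0.1557] yaw -1.571 tilt 0.003 q [-0.11  0.35  1.63 -0.    1.16  1.46] w 0.736 F [ 0.2 -0.9 -0.2]
  shift mm [-4.2  1.2 20.7] n=21.2  spin 0.000 rows>=1
```

Request:
arm_command:
  moves:
    - [[-4,1,20,0,-0.5],[-4,1,20,0,-0.5],[-4,1,20,0,-0.5],[-4,1,20,0,-0.5]]

```text
time: 6.37
tool_pos: [0.5809, 0.0082, 0.1343]
ee_rot: [2.222, -2.22, -0.001]
wrist_force: [1.1, -0.0, 0.4]
width: 0.734
```

Run:
```python
from h import *
im=get_image("wrist"); cv2.imwrite("pics/w4.png",im["color"][:,:,::-1])
print(w2px(im,[.5806,.0078,.096]))
to(.5823,.0078,.053,-np.pi/2)
```

```text
[[280.69340811 243.08592346]]
t=6.42 pos [0.5815 0.0083 0.1352] yaw -1.570 tilt 0.001 q [-0.11  0.37  1.66 -0.    1.12  1.46] w 0.743 F [-0.1 -0.2 -0.9]
  shift mm [ 0.5 -0.7 82.2] n=82.2  spin 0.001 rows>=2
```

View pics/w4.png

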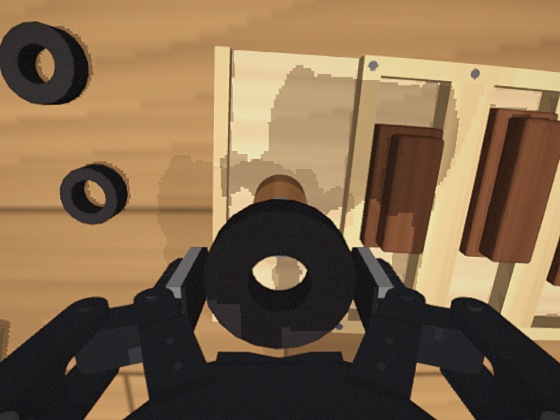

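Request:
arm_command:
  moves:
    - [[0.5,-0.7,15,0,-0.5],[0.5,-0.7,25,0,-0.5],[0.5,-0.7,35,0,-0.5],[0.5,-0.7,42,0,-0.5],[0.5,-0.7,42,0,-0.5]]

```text
time: 6.83
tool_pos: [0.5808, 0.0082, 0.0916]
ee_rot: [2.222, -2.219, -0.003]
wrist_force: [-0.6, -0.0, -0.6]
width: 0.741
```

Run:
```python
from h import *
im=get_image("wrist"); cv2.imwrite("pics/w5.png",im["color"][:,:,::-1])
to(.5823,.0078,.052,-np.pi/2)
```

```text
t=6.88 pos [0.5815 0.0081 0.0924] yaw -1.569 tilt 0.001 q [-0.11  0.41  1.71 -0.    1.02  1.46] w 0.738 F [-0.4  0.3  0.3]
  shift mm [ 0.3 -0.8 40.4] n=40.4  spin 0.001 rows>=1
```

View pics/w5.png

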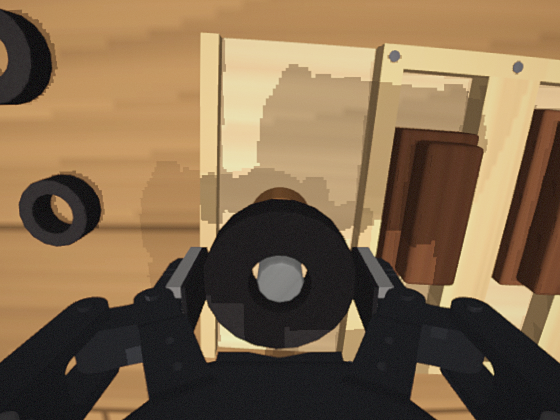

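Request:
arm_command:
  moves:
    - [[0,0,12,0,-0.5],[0,0,24,0,-0.5],[0,0,34,0,-0.5],[0,0,39,0,-0.5],[0,0,39,0,-0.5]]

```text
time: 7.3
tool_pos: [0.5808, 0.0081, 0.0525]
ee_rot: [2.222, -2.219, -0.003]
wrist_force: [0.3, -0.4, -0.7]
width: 0.736
```

Request:
arm_command:
  moves:
    - [[0,0,0,0,0.75],[0,0,0,0,0.75],[0,0,0,0,0.75]]

```text
time: 7.55
tool_pos: [0.5814, 0.008, 0.0532]
ee_rot: [2.222, -2.219, -0.002]
wrist_force: [-0.6, 0.3, 0.0]
width: 0.868
```

Run:
```python
from h import *
to(.5815,.0078,.16,-np.pi/2)
```

```text
t=7.55 pos [0.5814 0.008  0.0532] yaw -1.569 tilt 0.001 q [-0.11  0.45  1.76 -0.    0.93  1.46] w 0.868 F [-0.6  0.3  0. ]
  shift mm [ 2.000e-01  1.000e-01 -1.068e+02] n=106.8  spin 0.001 rows>=3
```

Request:
arm_command:
  moves:
    - [[0,0,-40,0,0.75],[0,0,-100,0,0.75],[0,0,-100,0,0.75],[0,0,-100,0,0.75]]

```text
time: 7.88
tool_pos: [0.5854, 0.0077, 0.1595]
ee_rot: [-2.218, 2.215, -0.014]
wrist_force: [0.1, 0.2, 0.6]
width: 0.879
```

Run:
```python
from h import *
im=get_image("wrist"); cv2.imwrite("pics/w6.png",im["color"][:,:,::-1])
to(.66,.178,.15,-np.pi/2)
```

```text
t=7.93 pos [0.5836 0.0079 0.1567] yaw -1.569 tilt 0.006 q [-0.11  0.35  1.63 -0.    1.16  1.46] w 0.874 F [-0.5 -0.1  0.2]
  shift mm [-170.   -76.6    7. ] n=186.6  spin 0.001 rows>=5
```

View pics/w6.png

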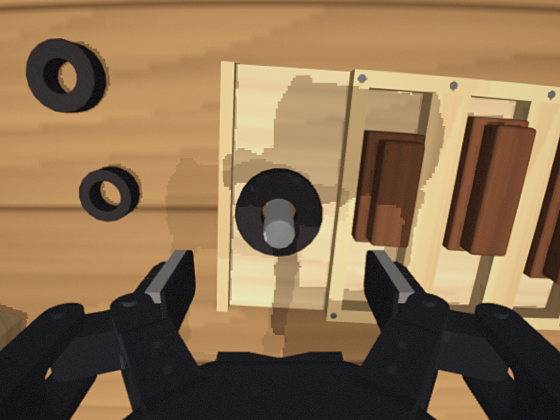

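Request:
arm_command:
  moves:
    - [[-170,-77,7,0,1],[-170,-77,7,0,1],[-170,-77,7,0,1],[-170,-77,7,0,1],[-170,-77,7,0,1]]

```text
time: 8.35
tool_pos: [0.6611, 0.1823, 0.1481]
ee_rot: [-2.222, 2.214, -0.004]
wrist_force: [0.5, -1.1, -0.4]
width: 1.002
```

```bash
cat >> h.py <<'E'
def dseen(k,near,thr=80):
    im=get_image("wrist"); px=w2px(im,[*near,.01])[0]; print("guess px",px)
    m=comp(im["color"].max(2)<thr,px); p,e=fit(im,m,cyl(DR[k],0,.02),[*near,0],ang=False); print(k,p.round(4),"err %.3f"%e,m.sum()); return p
E
python3 - <<'E'
from h import *
p=dseen("mid",(.681,.178)); im=get_image("wrist"); cv2.imwrite("pics/w7.png",im["color"][:,:,::-1])
to(p[0],p[1],.03,-np.pi/2)
E
```

```text
guess px [285.28999529 171.84379944]
mid [0.6813 0.1783 0.    ] err 0.066 3850
t=8.45 pos [0.6607 0.1817 0.1477] yaw -1.565 tilt 0.004 q [ 0.17  0.5   1.4  -0.    1.24  1.73] w 1.006 F [ 0.2 -0.7 -0.3]
  shift mm [  3.6 -20.  117.7] n=119.5  spin 0.005 rows>=3
```

View pics/w7.png

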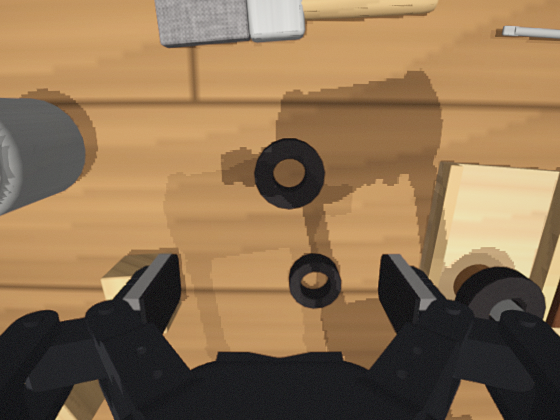

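Request:
arm_command:
  moves:
    - [[3.6,-20,40,0,1],[3.6,-20,80,0,1],[3.6,-20,110,0,1],[3.6,-20,118,0,1],[3.6,-20,118,0,1]]

```text
time: 8.87
tool_pos: [0.6777, 0.1768, 0.0254]
ee_rot: [2.223, -2.213, -0.004]
wrist_force: [-0.0, -0.4, 0.2]
width: 0.999
```

Run:
```python
from h import *
to(.6813,.1783,.014,-np.pi/2)
```

```text
t=8.87 pos [0.6777 0.1768 0.0254] yaw -1.566 tilt 0.005 q [ 0.16  0.63  1.49 -0.    1.03  1.72] w 0.999 F [-0.  -0.4  0.2]
  shift mm [-1.5 -3.6 11.4] n=12.1  spin 0.005 rows>=1
```

Request:
arm_command:
  moves:
    - [[-1.5,-3.6,9,0,1],[-1.5,-3.6,9,0,1],[-1.5,-3.6,9,0,-0.6],[-1.5,-3.6,9,0,-0.6],[-1.5,-3.6,9,0,-0.6]]

```text
time: 9.28
tool_pos: [0.6824, 0.1784, 0.0188]
ee_rot: [2.225, -2.215, -0.001]
wrist_force: [0.1, -0.7, 1.2]
width: 0.629
```

Request:
arm_command:
  moves:
    - [[0,0,0,0,-0.6],[0,0,0,0,-0.6],[0,0,0,0,-0.6]]

```text
time: 9.53
tool_pos: [0.6826, 0.1786, 0.0194]
ee_rot: [2.226, -2.215, 0.0]
wrist_force: [1.1, -0.8, -1.9]
width: 0.631
```

Run:
```python
from h import *
to(.5826,.0078,.016,-np.pi/2)
```

```text
t=9.53 pos [0.6826 0.1786 0.0194] yaw -1.566 tilt 0.001 q [ 0.16  0.64  1.48 -0.    1.02  1.72] w 0.631 F [ 1.1 -0.8 -1.9]
  shift mm [170.3 100.8   3.7] n=197.9  spin 0.005 rows>=5
```

Request:
arm_command:
  moves:
    - [[0,0,-140,0,-0.6],[0,0,-140,0,-0.6],[0,0,-140,0,-0.6],[20,10,-140,0,-0.6],[60,36,-140,0,-0.6]]

```text
time: 9.95
tool_pos: [0.656, 0.1264, 0.1656]
ee_rot: [-2.222, 2.204, -0.014]
wrist_force: [1.8, -0.1, -0.4]
width: 0.629
```

Run:
```python
from h import *
to(.5818,.0078,.15,-np.pi/2)
```

```text
t=9.95 pos [0.656  0.1264 0.1656] yaw -1.562 tilt 0.015 q [0.09 0.46 1.43 0.   1.24 1.65] w 0.629 F [ 1.8 -0.1 -0.4]
  shift mm [118.   75.4  14.2] n=140.8  spin 0.008 rows>=4
```

Request:
arm_command:
  moves:
    - [[118,75,5,0.008,-0.6],[118,75,5,0.008,-0.6],[118,75,5,0.008,-0.6],[118,75,10,0.008,-0.6],[118,75,14,0.008,-0.6]]

```text
time: 10.37
tool_pos: [0.5803, 0.0054, 0.1504]
ee_rot: [-2.21, 2.217, -0.014]
wrist_force: [0.8, 0.4, -0.4]
width: 0.627
```

Run:
```python
from h import *
to(.5818,.0078,.135,-np.pi/2)
```

```text
t=10.37 pos [0.5803 0.0054 0.1504] yaw -1.574 tilt 0.014 q [-0.11  0.34  1.65  0.    1.13  1.46] w 0.627 F [ 0.8  0.4 -0.4]
  shift mm [-2.3 -1.2 15.4] n=15.6  spin -0.003 rows>=1
```

Request:
arm_command:
  moves:
    - [[-2.3,-1.2,15,0,-0.6],[-2.3,-1.2,15,0,-0.6],[-2.3,-1.2,15,0,-0.6]]

```text
time: 10.62
tool_pos: [0.5817, 0.0088, 0.1345]
ee_rot: [-2.212, 2.217, -0.011]
wrist_force: [-0.1, -0.2, -0.8]
width: 0.627
```

Run:
```python
from h import *
to(.5818,.0078,.092,-np.pi/2)
```

```text
t=10.62 pos [0.5817 0.0088 0.1345] yaw -1.573 tilt 0.012 q [-0.11  0.36  1.67  0.    1.1   1.46] w 0.627 F [-0.1 -0.2 -0.8]
  shift mm [ 1.1  0.5 42.5] n=42.6  spin -0.002 rows>=2
```

Request:
arm_command:
  moves:
    - [[1,0,12,0,-0.6],[1,0,24,0,-0.6],[1,0,34,0,-0.6],[1,0,42,0,-0.6],[1,0,42,0,-0.6]]

```text
time: 11.03
tool_pos: [0.5815, 0.0085, 0.0909]
ee_rot: [-2.214, 2.217, -0.007]
wrist_force: [-0.4, -0.4, -1.1]
width: 0.632
```

Run:
```python
from h import *
im=get_image("wrist"); cv2.imwrite("pics/w8.png",im["color"][:,:,::-1])
to(.5818,.0078,.074,-np.pi/2)
```

```text
t=11.08 pos [0.582  0.0084 0.0918] yaw -1.573 tilt 0.011 q [-0.11  0.41  1.72  0.    1.01  1.46] w 0.626 F [-0.1 -0.4 -0.5]
  shift mm [ 0.6  0.3 17.8] n=17.8  spin -0.002 rows>=1
```

View pics/w8.png

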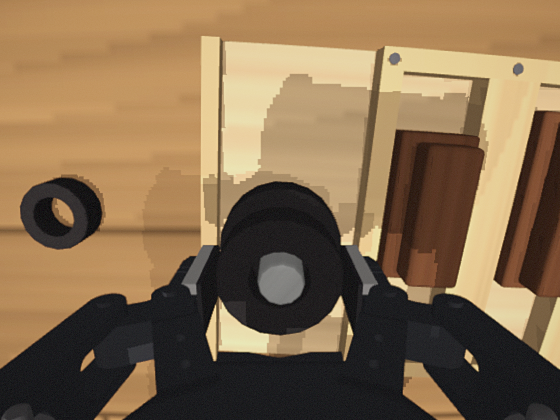

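Request:
arm_command:
  moves:
    - [[0,0,8,0,-0.6],[0,0,17,0,-0.6],[0,0,17,0,-0.6],[0,0,17,0,0.6],[0,0,17,0,0.6]]

```text
time: 11.5
tool_pos: [0.5823, 0.0084, 0.0749]
ee_rot: [-2.213, 2.217, -0.009]
wrist_force: [-0.1, -0.2, -0.3]
width: 0.799
```

Request:
arm_command:
  moves:
    - [[0,0,0,0,0.6],[0,0,-40,0,0.6],[0,0,-80,0,0.6],[0,0,-80,0,0.6],[0,0,-80,0,0.6]]

```text
time: 11.92
tool_pos: [0.5836, 0.0079, 0.1582]
ee_rot: [-2.209, 2.214, -0.018]
wrist_force: [0.5, 0.5, -0.7]
width: 0.796
```

Run:
```python
from h import *
im=get_image("wrist"); cv2.imwrite("pics/w9.png",im["color"][:,:,::-1])
to(.57,.153,.15,-np.pi/2)
```

```text
t=11.97 pos [0.582  0.008  0.1562] yaw -1.573 tilt 0.014 q [-0.11  0.34  1.64  0.    1.15  1.46] w 0.800 F [-0.1  0.3 -0.3]
  shift mm [-144.9   12.3    6.4] n=145.6  spin -0.002 rows>=4
```

View pics/w9.png

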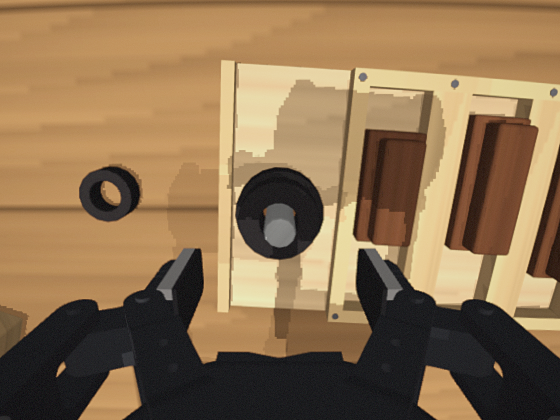

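Mid drum sits on the large one. On to the small drum.

Request:
arm_command:
  moves:
    - [[-145,12,6,0,1],[-145,12,6,0,1],[-145,12,6,0,1],[-145,12,6,0,1],[-145,12,6,0,1]]

```text
time: 12.38
tool_pos: [0.5683, 0.1572, 0.1484]
ee_rot: [-2.217, 2.212, -0.006]
wrist_force: [-0.4, -0.8, 0.2]
width: 0.999
```

Run:
```python
from h import *
p=dseen("small",(.5847,.153))
to(p[0],p[1],.03,-np.pi/2)
```

```text
guess px [285.57013645 176.69430362]
small [0.5853 0.1541 0.    ] err 0.088 2698
t=12.43 pos [0.5687 0.1549 0.1485] yaw -1.569 tilt 0.010 q [0.15 0.36 1.63 0.   1.14 1.72] w 1.004 F [0.4 0.  0.1]
  shift mm [  1.  -15.4 118.7] n=119.7  spin 0.002 rows>=3
```

Request:
arm_command:
  moves:
    - [[1,-16,40,0,1],[1,-16,80,0,1],[1,-16,110,0,1],[1,-16,120,0,1],[1,-16,120,0,1]]

```text
time: 12.85
tool_pos: [0.583, 0.1525, 0.025]
ee_rot: [-2.221, 2.22, -0.001]
wrist_force: [0.6, -0.9, 0.4]
width: 1.001
```

Run:
```python
from h import *
to(.5853,.1541,.0155,-np.pi/2)
```

```text
t=12.85 pos [0.583  0.1525 0.025 ] yaw -1.570 tilt 0.001 q [ 0.14  0.51  1.74 -0.    0.89  1.71] w 1.001 F [ 0.6 -0.9  0.4]
  shift mm [-1.6 -2.2  9.5] n=9.9  spin 0.001 rows>=1
```

Request:
arm_command:
  moves:
    - [[-1.6,-2.2,8,0,1],[-1.6,-2.2,8,0,1],[-1.6,-2.2,8,0,-0.7],[-1.6,-2.2,8,0,-0.7],[-1.6,-2.2,8,0,-0.7]]

```text
time: 13.27
tool_pos: [0.5862, 0.1542, 0.0184]
ee_rot: [-2.22, 2.218, -0.004]
wrist_force: [0.5, -0.0, -0.3]
width: 0.603
```

Request:
arm_command:
  moves:
    - [[0,0,0,0,-0.7],[0,0,0,0,-0.7],[0,0,0,0,-0.7],[0,0,0,0,-0.7]]

```text
time: 13.6
tool_pos: [0.5866, 0.1543, 0.0191]
ee_rot: [-2.219, 2.218, -0.005]
wrist_force: [0.1, -0.1, 4.8]
width: 0.511
```

Request:
arm_command:
  moves:
    - [[0,0,-140,0,-0.7],[0,0,-140,0,-0.7],[0,0,-140,0,-0.7],[0,0,-140,0,-0.7],[0,0,-140,0,-0.7]]

```text
time: 14.02
tool_pos: [0.5889, 0.1548, 0.1645]
ee_rot: [-2.213, 2.211, -0.015]
wrist_force: [0.2, -0.8, -0.1]
width: 0.515
```

Run:
```python
from h import *
im=get_image("wrist"); cv2.imwrite("pics/w10.png",im["color"][:,:,::-1])
to(.582,.0078,.155,-np.pi/2)
```

```text
t=14.07 pos [0.5871 0.1545 0.1615] yaw -1.570 tilt 0.011 q [ 0.14  0.37  1.57 -0.    1.18  1.71] w 0.514 F [-0.7  0.6 -0.6]
  shift mm [146.7   5.3   6.2] n=146.9  spin 0.001 rows>=4
```

View pics/w10.png

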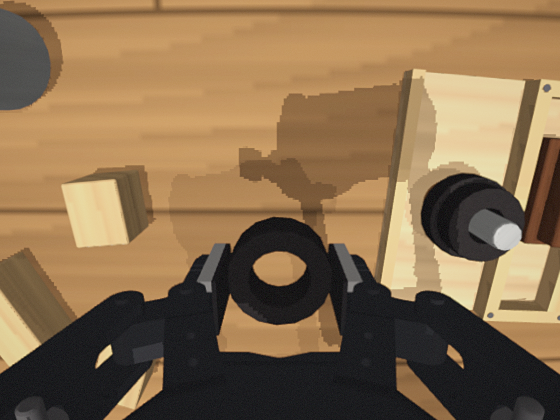

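Request:
arm_command:
  moves:
    - [[147,5,6,0,-0.7],[147,5,6,0,-0.7],[147,5,6,0,-0.7],[147,5,6,0,-0.7],[147,5,6,0,-0.7]]

```text
time: 14.48
tool_pos: [0.5806, 0.003, 0.1526]
ee_rot: [-2.215, 2.223, -0.007]
wrist_force: [-0.2, -0.0, -0.9]
width: 0.514
```

Run:
```python
from h import *
to(.582,.0078,.135,-np.pi/2)
```

```text
t=14.48 pos [0.5806 0.003  0.1526] yaw -1.574 tilt 0.005 q [-0.11  0.35  1.64 -0.    1.15  1.46] w 0.514 F [-0.2 -0.  -0.9]
  shift mm [-4.8 -1.3 17.6] n=18.3  spin -0.003 rows>=1
```

Request:
arm_command:
  moves:
    - [[-4,-1.3,17,0,-0.7],[-4,-1.3,17,0,-0.7],[-4,-1.3,17,0,-0.7],[-4,-1.3,17,0,-0.7]]

```text
time: 14.82
tool_pos: [0.5815, 0.0078, 0.1348]
ee_rot: [-2.217, 2.223, -0.004]
wrist_force: [0.4, 0.6, -0.6]
width: 0.517
```

Run:
```python
from h import *
to(.582,.0078,.105,-np.pi/2)
```

```text
t=14.82 pos [0.5815 0.0078 0.1348] yaw -1.573 tilt 0.003 q [-0.11  0.36  1.66  0.    1.11  1.47] w 0.517 F [ 0.4  0.6 -0.6]
  shift mm [-0.1 -0.4 29.8] n=29.8  spin -0.003 rows>=1
```

Request:
arm_command:
  moves:
    - [[0,-0.3,12,0,-0.7],[0,-0.3,22,0,-0.7],[0,-0.3,30,0,-0.7],[0,-0.3,30,0,-0.7]]

```text
time: 15.15
tool_pos: [0.5805, 0.0083, 0.103]
ee_rot: [2.219, -2.223, -0.001]
wrist_force: [0.7, -0.2, -1.3]
width: 0.513
```

Run:
```python
from h import *
im=get_image("wrist"); cv2.imwrite("pics/w11.png",im["color"][:,:,::-1])
to(.582,.0078,.0935,-np.pi/2)
```

```text
t=15.20 pos [0.5811 0.0082 0.1038] yaw -1.573 tilt 0.001 q [-0.11  0.4   1.7   0.    1.04  1.47] w 0.514 F [-0.1 -0.3 -0.8]
  shift mm [ 0.4 -0.9 10.3] n=10.4  spin -0.002 rows>=1
```

View pics/w11.png

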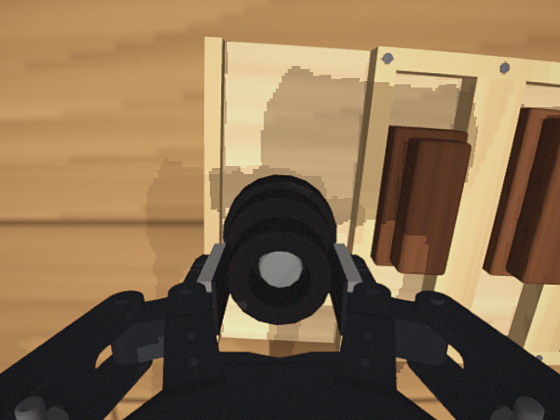

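Request:
arm_command:
  moves:
    - [[0,0,5,0,-0.7],[0,0,10,0,-0.7],[0,0,10,0,-0.7],[0,0,10,0,0.5],[0,0,10,0,0.5]]

```text
time: 15.62
tool_pos: [0.5812, 0.0081, 0.094]
ee_rot: [-2.219, 2.223, -0.001]
wrist_force: [0.2, -0.4, 0.5]
width: 0.747
```

Request:
arm_command:
  moves:
    - [[0,0,0,0,0.5],[0,0,-40,0,0.5],[0,0,-80,0,0.5],[0,0,-80,0,0.5],[0,0,-80,0,0.5]]

```text
time: 16.03
tool_pos: [0.5831, 0.0079, 0.1773]
ee_rot: [-2.215, 2.22, -0.01]
wrist_force: [-0.5, 0.1, 0.0]
width: 0.75
```

Run:
```python
from h import *
im=get_image("wrist"); cv2.imwrite("pics/w12.png",im["color"][:,:,::-1])
to()
s=get_image("scene"); crop(s,175,165,315,255,5,"s12.png")
for k,z in (("l",.034),("m",.054),("s",.074)): print(w2px(s,[.5806,.0078,z+.02]))
```

```text
t=16.08 pos [0.5815 0.008  0.1753] yaw -1.573 tilt 0.004 q [-0.11  0.33  1.61  0.    1.2   1.47] w 0.749 F [-0.1 -0.3 -0.2]
  shift mm [0. 0. 0.] n=0.0  spin 0.000 rows>=0
[[285.88180236 207.32730004]]
[[285.86148806 202.84040295]]
[[285.84061311 198.21918301]]
```

View pics/w12.png

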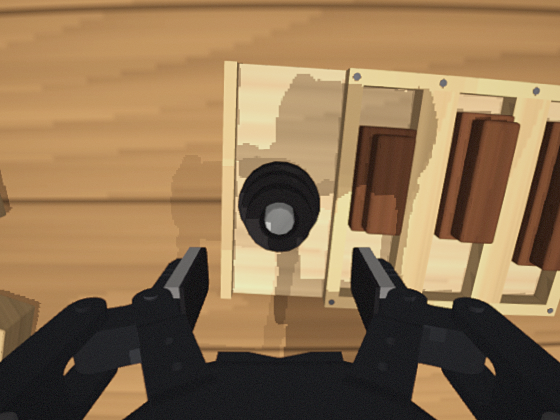

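View pics/s12.png

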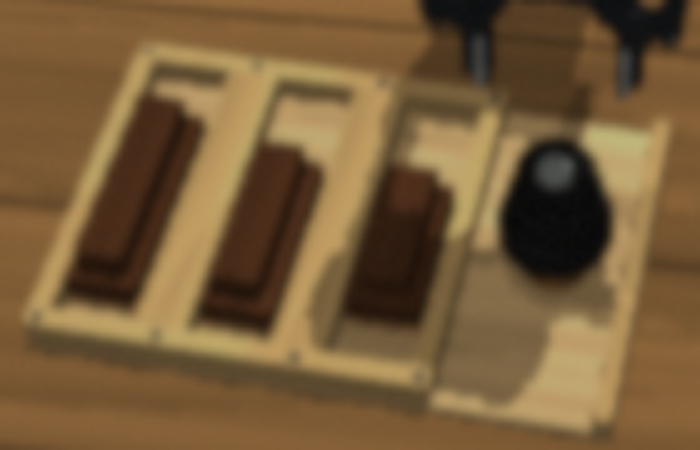

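```bash
cat >> h.py <<'E'
C=np.array([.5735,-.1068]); CY=-.062
def W(x,y):
    c,s=np.cos(CY),np.sin(CY); return C+np.array([c*x-s*y,s*x+c*y])/1000
def tc(cx,cy,z,yaw=-np.pi/2+CY): to(*W(cx,cy),z,yaw)
def cc():
    s,R,p=tool(); d=(p[:2]-C)*1000; c,s_=np.cos(CY),np.sin(CY); print("crate xy of tcp",np.round([c*d[0]+s_*d[1],-s_*d[0]+c*d[1]],1))
E
python3 - <<'E'
from h import *
print(W(0,115)); tc(-77,29,.12)
E
```

```text
[0.58062543 0.00797904]
t=16.13 pos [0.5806 0.0081 0.1739] yaw -1.573 tilt 0.001 q [-0.11  0.33  1.61  0.    1.2   1.47] w 0.747 F [-0.3  0.6 -0.3]
  shift mm [81.4 82.  53.8] n=127.5  spin 0.060 rows>=4
```

Request:
arm_command:
  moves:
    - [[81.4,82,0,0.06,-1],[81.4,82,0,0.06,-1],[81.4,82,20,0.06,-1],[81.4,82,54,0.06,-1],[81.4,82,54,0.06,-1]]

```text
time: 16.55
tool_pos: [0.4922, -0.0727, 0.1143]
ee_rot: [2.144, -2.288, -0.017]
wrist_force: [-0.8, 1.4, -0.4]
width: 0.035
```

Run:
```python
from h import *
tc(-77,29,.06); cc()
im=get_image("wrist"); cv2.imwrite("pics/w13.png",im["color"][:,:,::-1])
```

```text
t=16.55 pos [ 0.4922 -0.0727  0.1143] yaw -1.636 tilt 0.013 q [-0.29  0.28  1.86  0.    1.02  1.35] w 0.035 F [-0.8  1.4 -0.4]
  shift mm [ 0.2 -6.9 54.2] n=54.7  spin -0.003 rows>=2
crate xy of tcp [-83.2  29. ]
```

View pics/w13.png

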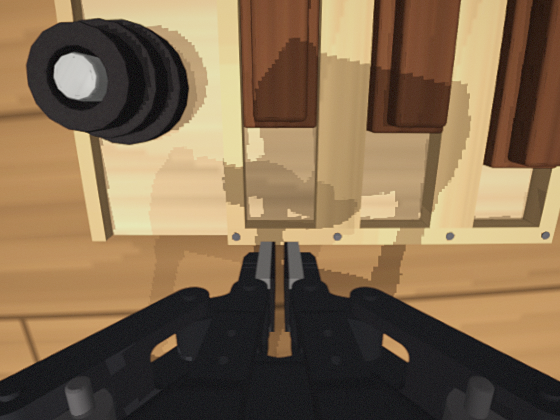

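Request:
arm_command:
  moves:
    - [[0,-6,30,0,-1],[0,-6,50,0,-1],[0,-6,54,0,-1],[0,-6,54,0,-1]]

```text
time: 16.93
tool_pos: [0.5003, -0.0721, 0.0619]
ee_rot: [2.147, -2.286, -0.016]
wrist_force: [-0.1, 0.9, -0.6]
width: -0.002
```

Run:
```python
from h import *
cc(); tc(-77,29,.030)
```

```text
crate xy of tcp [-75.2  30.1]
t=16.93 pos [ 0.5003 -0.0721  0.0619] yaw -1.634 tilt 0.011 q [-0.28  0.35  1.91  0.    0.89  1.35] w -0.002 F [-0.1  0.9 -0.6]
  shift mm [ 1.3  1.4 31.9] n=31.9  spin -0.001 rows>=1
```

Request:
arm_command:
  moves:
    - [[1.3,0,15,0,-1],[1.3,0,30,0,-1],[1.3,0,31,0,-1],[1.3,0,31,0,-1]]

```text
time: 17.27
tool_pos: [0.5006, -0.073, 0.0317]
ee_rot: [2.148, -2.286, -0.015]
wrist_force: [0.5, 0.4, 0.4]
width: 0.002
```

Run:
```python
from h import *
cc(); tc(-6,29,.030)
```

```text
crate xy of tcp [-74.8  29.2]
t=17.27 pos [ 0.5006 -0.073   0.0317] yaw -1.633 tilt 0.011 q [-0.28  0.4   1.94  0.    0.82  1.35] w 0.002 F [0.5 0.4 0.4]
  shift mm [  0.2 -68.8   1. ] n=68.8  spin -0.000 rows>=2
```

Request:
arm_command:
  moves:
    - [[0,-14,0,0,-1],[0,-28,0,0,-1],[0,-42,0,0,-1],[0,-54,0,0,-1],[0,-60,0,0,-1]]

```text
time: 17.68
tool_pos: [0.5629, -0.077, 0.0331]
ee_rot: [2.15, -2.287, -0.011]
wrist_force: [-2.0, -0.9, 0.9]
width: 0.0
```

Run:
```python
from h import *
cc(); tc(-4,29,.030)
```

```text
crate xy of tcp [-12.5  29.1]
t=17.68 pos [ 0.5629 -0.077   0.0331] yaw -1.632 tilt 0.007 q [-0.26  0.46  1.8   0.    0.88  1.37] w 0.000 F [-2.  -0.9  0.9]
  shift mm [ 0.1 -8.5  3. ] n=9.0  spin 0.000 rows>=1
```

Request:
arm_command:
  moves:
    - [[0,-3,1,0,-1],[0,-6,1,0,-1],[0,-9,1,0,-1],[0,-9,1,0,-1]]

```text
time: 18.02
tool_pos: [0.5678, -0.077, 0.0322]
ee_rot: [2.147, -2.282, -0.02]
wrist_force: [-7.7, -0.7, 6.7]
width: 0.003
```

Run:
```python
from h import *
cc(); tc(-4,29,.030)
```

```text
crate xy of tcp [-7.5 29.4]
t=18.02 pos [ 0.5678 -0.077   0.0322] yaw -1.632 tilt 0.015 q [-0.26  0.47  1.79 -0.    0.9   1.38] w 0.003 F [-7.7 -0.7  6.7]
  shift mm [ 0.4 -3.5  2.2] n=4.2  spin 0.001 rows>=1
```

Request:
arm_command:
  moves:
    - [[0,-5,0,0,-1],[0,-5,0,0,-1],[0,-5,0,0,-1]]

```text
time: 18.27
tool_pos: [0.5679, -0.0769, 0.0323]
ee_rot: [2.144, -2.276, -0.031]
wrist_force: [-9.0, -1.7, 6.9]
width: -0.001
```

Run:
```python
from h import *
cc(); tc(-15,29,.12)
```

```text
crate xy of tcp [-7.4 29.5]
t=18.27 pos [ 0.5679 -0.0769  0.0323] yaw -1.631 tilt 0.025 q [-0.25  0.48  1.78 -0.    0.91  1.38] w -0.001 F [-9.  -1.7  6.9]
  shift mm [  0.2   9.7 -87.5] n=88.0  spin 0.002 rows>=3
```

Request:
arm_command:
  moves:
    - [[0,8,0,0,-1],[0,10,-40,0,-1],[0,10,-70,0,-1],[0,10,-70,0,-1]]

```text
time: 18.6
tool_pos: [0.5637, -0.0776, 0.1086]
ee_rot: [2.149, -2.282, -0.014]
wrist_force: [0.7, 0.1, -0.1]
width: -0.001
```

Run:
```python
from h import *
cc(); tc(-75,-50,.09)
```

```text
crate xy of tcp [-11.6  28.5]
t=18.60 pos [ 0.5637 -0.0776  0.1086] yaw -1.631 tilt 0.012 q [-0.26  0.38  1.71 -0.    1.06  1.37] w -0.001 F [ 0.7  0.1 -0.1]
  shift mm [78.4 63.3 19.3] n=102.6  spin 0.002 rows>=3
```

Request:
arm_command:
  moves:
    - [[78,63,-5,0,-1],[78,63,-5,0,-1],[78,63,0,0,-1],[78,63,30,0,-1],[78,63,40,0,-1]]

```text
time: 19.02
tool_pos: [0.4938, -0.152, 0.0679]
ee_rot: [2.146, -2.284, -0.016]
wrist_force: [-0.1, 0.1, 0.1]
width: -0.001
```

Run:
```python
from h import *
cc(); tc(-75,-50,.030)
im=get_image("wrist"); cv2.imwrite("pics/w14.png",im["color"][:,:,::-1])
```

```text
crate xy of tcp [-76.8 -50. ]
t=19.02 pos [ 0.4938 -0.152   0.0679] yaw -1.633 tilt 0.013 q [-0.43  0.36  1.88 -0.    0.92  1.2 ] w -0.001 F [-0.1  0.1  0.1]
  shift mm [ 0.  -2.3 37.9] n=38.0  spin -0.000 rows>=1
```

View pics/w14.png

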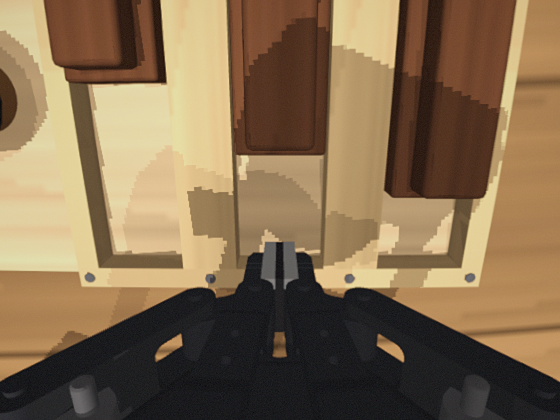

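Request:
arm_command:
  moves:
    - [[0,-2,15,0,-1],[0,-2,30,0,-1],[0,-2,37,0,-1],[0,-2,37,0,-1]]

```text
time: 19.4
tool_pos: [0.4936, -0.1499, 0.0282]
ee_rot: [2.146, -2.28, -0.027]
wrist_force: [-0.0, -0.5, -0.3]
width: 0.0
```

Request:
arm_command:
  moves:
    - [[0,-12,0,0,-1],[0,-24,0,0,-1],[0,-36,0,0,-1],[0,-44,0,0,-1],[0,-44,0,0,-1]]

```text
time: 19.82
tool_pos: [0.5407, -0.153, 0.0282]
ee_rot: [2.148, -2.281, -0.021]
wrist_force: [0.2, 0.1, 0.5]
width: -0.001
```

Run:
```python
from h import *
cc(); tc(-26,-50,.030)
```

```text
crate xy of tcp [-29.8 -48.2]
t=19.82 pos [ 0.5407 -0.153   0.0282] yaw -1.631 tilt 0.016 q [-0.4   0.47  1.81 -0.    0.88  1.23] w -0.001 F [0.2 0.1 0.5]
  shift mm [ 1.8 -3.8 -1.8] n=4.6  spin 0.002 rows>=1
```

Request:
arm_command:
  moves:
    - [[1.5,-3,0,0,-1],[1.5,-6,0,0,-1],[1.5,-9,0,0,-1],[1.5,-9,0,0,-1]]

```text
time: 20.15
tool_pos: [0.5429, -0.154, 0.0281]
ee_rot: [2.144, -2.272, -0.039]
wrist_force: [-13.4, -1.0, 10.7]
width: -0.001
```

Run:
```python
from h import *
cc(); tc(-36,-50,.10)
```

```text
crate xy of tcp [-27.6 -49. ]
t=20.15 pos [ 0.5429 -0.154   0.0281] yaw -1.629 tilt 0.030 q [-0.4   0.48  1.8  -0.01  0.9   1.24] w -0.001 F [-13.4  -1.   10.7]
  shift mm [  0.6  10.6 -71.6] n=72.4  spin 0.004 rows>=2
```

Request:
arm_command:
  moves:
    - [[0,10,0,0,-1],[0,10,-40,0,-1],[0,10,-60,0,-1],[0,10,-60,0,-1]]

```text
time: 20.48
tool_pos: [0.538, -0.1553, 0.0931]
ee_rot: [2.147, -2.276, -0.024]
wrist_force: [1.6, -0.6, -0.0]
width: -0.005
```

Run:
```python
from h import *
cc(); tc(-77,-129,.065)
```

```text
crate xy of tcp [-32.5 -50.6]
t=20.48 pos [ 0.538  -0.1553  0.0931] yaw -1.629 tilt 0.020 q [-0.4   0.39  1.74 -0.01  1.03  1.23] w -0.005 F [ 1.6 -0.6 -0. ]
  shift mm [78.3 44.3 28.9] n=94.5  spin 0.004 rows>=3
```

Request:
arm_command:
  moves:
    - [[78,44,-5,0.004,-1],[78,44,-5,0.004,-1],[78,44,0,0.004,-1],[78,44,20,0.004,-1],[78,44,26,0.004,-1]]

```text
time: 20.9
tool_pos: [0.4875, -0.2307, 0.0662]
ee_rot: [2.139, -2.282, -0.028]
wrist_force: [-0.3, 0.7, -0.7]
width: 0.001
```

Run:
```python
from h import *
cc(); tc(-77,-129,.030)
im=get_image("wrist"); cv2.imwrite("pics/w15.png",im["color"][:,:,::-1])
```

```text
crate xy of tcp [ -78.2 -129. ]
t=20.90 pos [ 0.4875 -0.2307  0.0662] yaw -1.635 tilt 0.022 q [-0.57  0.39  1.82 -0.01  0.95  1.08] w 0.001 F [-0.3  0.7 -0.7]
  shift mm [ 0.1 -2.  36.2] n=36.3  spin -0.002 rows>=1
```

View pics/w15.png

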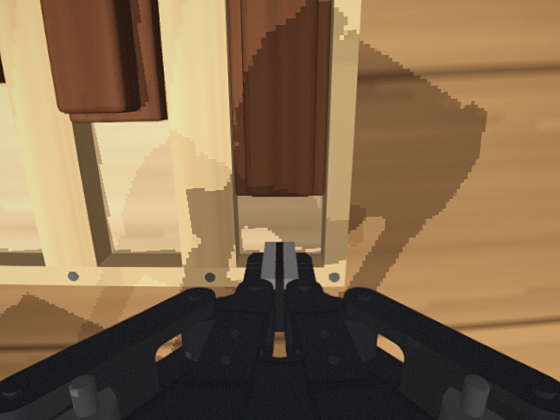

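Request:
arm_command:
  moves:
    - [[0,-1,15,0,-1],[0,-1,30,0,-1],[0,-1,35,0,-1],[0,-1,35,0,-1]]

```text
time: 21.28
tool_pos: [0.4865, -0.2285, 0.0292]
ee_rot: [2.141, -2.279, -0.037]
wrist_force: [-1.0, -0.3, 0.6]
width: -0.003
```

Run:
```python
from h import *
cc(); tc(-50,-129,.030)
```

```text
crate xy of tcp [ -79.3 -126.8]
t=21.28 pos [ 0.4865 -0.2285  0.0292] yaw -1.634 tilt 0.028 q [-0.56  0.44  1.86 -0.01  0.87  1.08] w -0.003 F [-1.  -0.3  0.6]
  shift mm [  2.2 -29.2  -1.6] n=29.4  spin -0.001 rows>=1
```

Request:
arm_command:
  moves:
    - [[2,-10,-1,0,-1],[2,-20,-1,0,-1],[2,-30,-1,0,-1],[2,-34,-1,0,-1],[2,-36,-1,0,-1]]

```text
time: 21.7
tool_pos: [0.5182, -0.2324, 0.0299]
ee_rot: [2.139, -2.27, -0.05]
wrist_force: [-16.7, -2.5, 13.1]
width: 0.001
```

Run:
```python
from h import *
cc(); tc(-46,-129,.030)
```

```text
crate xy of tcp [ -47.4 -128.8]
t=21.70 pos [ 0.5182 -0.2324  0.0299] yaw -1.630 tilt 0.039 q [-0.54  0.48  1.78 -0.02  0.92  1.1 ] w 0.001 F [-16.7  -2.5  13.1]
  shift mm [ 0.2 -1.4 -0.2] n=1.4  spin 0.003 rows>=1
```

Request:
arm_command:
  moves:
    - [[0,8,0,0,-1],[0,8,-40,0,-1],[0,8,-80,0,-1],[0,8,-120,0,1],[0,8,-160,0,1]]

```text
time: 22.12
tool_pos: [0.5176, -0.2333, 0.1928]
ee_rot: [2.14, -2.27, -0.047]
wrist_force: [1.7, -0.5, -0.5]
width: 0.272
```

Run:
```python
from h import *
s,R,p=tool(); print(R.round(4)[:,2]); tc(-46,-100,.30)
```

```text
[-0.0361  0.0072 -0.9993]
t=22.12 pos [ 0.5176 -0.2333  0.1928] yaw -1.630 tilt 0.037 q [-0.54  0.32  1.58 -0.01  1.28  1.1 ] w 0.272 F [ 1.7 -0.5 -0.5]
  shift mm [ -30.2    1.9 -107. ] n=111.2  spin 0.003 rows>=3
```

Request:
arm_command:
  moves:
    - [[-200,20,-80,0.06,1],[-200,20,-80,0.06,1],[-200,20,-80,0.06,1],[-200,20,-80,0.06,1],[-200,20,-80,0.06,1]]

```text
time: 22.53
tool_pos: [0.5134, -0.0394, 0.273]
ee_rot: [2.072, -2.335, -0.042]
wrist_force: [0.3, -0.1, -0.2]
width: 0.973
```

Request:
arm_command:
  moves:
    - [[-200,20,0,0,1],[-200,20,0,0,1],[-200,20,0,0,1],[-200,20,0,0,1],[-200,20,0,0,1]]

```text
time: 22.95
tool_pos: [0.5179, 0.165, 0.2757]
ee_rot: [2.076, -2.336, -0.041]
wrist_force: [-0.3, -0.9, 1.1]
width: 1.001
```

Run:
```python
from h import *
to(.44,.33,.30,-np.pi/2)
```

```text
t=22.95 pos [0.5179 0.165  0.2757] yaw -1.689 tilt 0.031 q [0.17 0.23 1.5  0.01 1.44 1.86] w 1.001 F [-0.3 -0.9  1.1]
  shift mm [-154.8   97.5  -20.6] n=184.1  spin -0.118 rows>=5
```

Request:
arm_command:
  moves:
    - [[-155,98,-20,-0.12,1],[-155,98,-20,-0.12,1],[-155,98,-20,-0.12,1],[-155,98,-20,-0.12,1],[-155,98,-20,-0.12,1]]

```text
time: 23.37
tool_pos: [0.438, 0.3353, 0.3013]
ee_rot: [2.22, -2.208, -0.046]
wrist_force: [0.4, -0.2, -0.3]
width: 1.0
```

Request:
arm_command:
  moves:
    - [[0,0,0,0,1]]

```text
time: 23.45
tool_pos: [0.4366, 0.3398, 0.3028]
ee_rot: [2.229, -2.205, -0.048]
wrist_force: [0.4, 0.5, 0.8]
width: 1.0
```

Run:
```python
from h import *
im=get_image("wrist"); cv2.imwrite("pics/w16.png",im["color"][:,:,::-1])
to(.44,.33,.30,-np.pi/2)
for k,p in dict(short=(.58,.305),mid=(.426,.304),long=(.476,.412)).items(): print(k,w2px(im,[*p,.022]))
```

```text
t=23.50 pos [0.4373 0.3387 0.3028] yaw -1.561 tilt 0.030 q [0.52 0.22 1.44 0.03 1.49 2.07] w 1.002 F [ 0.5  0.8 -0.4]
  shift mm [ 8.8 -2.7  2.6] n=9.5  spin 0.010 rows>=1
short [[316.78579997  31.98825233]]
mid [[312.34205439 168.32082895]]
long [[223.49728531 125.90386309]]
```

View pics/w16.png

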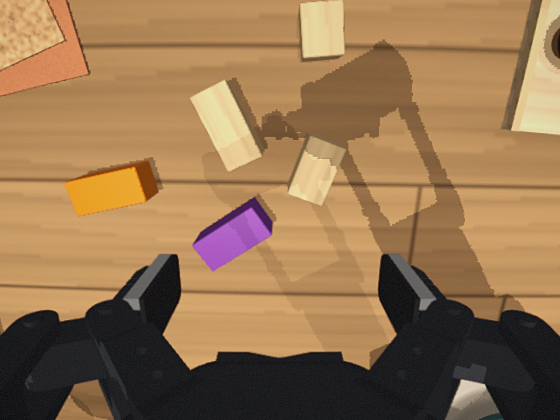

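Run:
```python
from h import *
im=get_image("wrist")
hsv=cv2.cvtColor(im["color"],cv2.COLOR_RGB2HSV)
for n,(x,y) in dict(lit=(227,125),lit2=(318,185),shad=(322,148),side=(253,140),bench=(150,90),bshad=(370,80),bench2=(400,250),short=(322,28),shortside=(323,57),knot=(500,50)).items(): print(n,hsv[y,x],im["color"][y,x])
```

```text
lit [ 26  72 234] [234 225 168]
lit2 [ 20  92 233] [233 205 149]
shad [ 19 106 194] [194 164 113]
side [ 18 115 149] [149 123  82]
bench [ 17 131 173] [173 133  84]
bshad [ 15 138 129] [129  94  59]
bench2 [ 15 135 153] [153 113  72]
short [ 22  85 231] [231 210 154]
shortside [ 17 116 145] [145 117  79]
knot [ 15 137 134] [134  97  62]
```

```bash
cat >> h.py <<'E'
def topface(im,near,k,z=.045,a0s=None,sat=112,show=None):
    hsv=cv2.cvtColor(cv2.medianBlur(im["color"],3),cv2.COLOR_RGB2HSV).astype(int)
    m0=(hsv[...,1]<sat)&(hsv[...,2]>155)&(hsv[...,0]>16)
    px=w2px(im,[*near,z])[0]; m=comp(m0,px)
    m=ndimage.binary_opening(m,iterations=1)
    best=min((fit(im,m,box(PK[k],.045,z-.0005,z),[*near,a],S=3) for a in (a0s or np.arange(0,3.1,.4))),key=lambda t:t[1])
    if show:
        v=im["color"][:,:,::-1].copy(); v[m]=v[m]//2+np.array([128,0,0],np.uint8)//1
        h=hull(im,box(PK[k],.045,z-.0005,z),best[0]); cv2.polylines(v,[np.round(h*16).astype(np.int32)],True,(0,0,255),1,shift=4)
        x,y=[int(q) for q in px]; v=v[max(0,y-60):y+60,max(0,x-60):x+60]; cv2.imwrite("pics/"+show,cv2.resize(v,None,fx=4,fy=4))
    return best
E
python3 - <<'E'
from h import *
im=get_image("wrist")
for k,p in dict(short=(.58,.305),mid=(.426,.304),long=(.476,.412)).items():
    for kk in PK:
        b=topface(im,p,kk,show=f"tf_{k}.png" if k==kk else None); print(k,kk,b[0].round(4),round(b[1],3))
A=[cv2.copyMakeBorder(a,0,480-a.shape[0],0,0,0) for a in [cv2.resize(cv2.imread(f"pics/tf_{k}.png"),None,fx=.55,fy=.55) for k in PK]]
cv2.imwrite("pics/tf.png",np.hstack([a[:480] for a in A]))
E
```

```text
short short [0.5793 0.3015 0.0854] 0.041
short mid [0.59   0.3023 0.0836] 0.116
short long [0.5589 0.2996 3.2291] 0.109
mid short [ 0.4342  0.2994 -0.3406] 0.262
mid mid [0.4271 0.3018 2.7901] 0.046
mid long [0.417  0.3055 2.7985] 0.163
long short [0.4933 0.4132 0.4453] 0.402
long mid [0.4849 0.409  0.4447] 0.199
long long [0.4768 0.4051 0.4461] 0.032
```

View pics/tf.png

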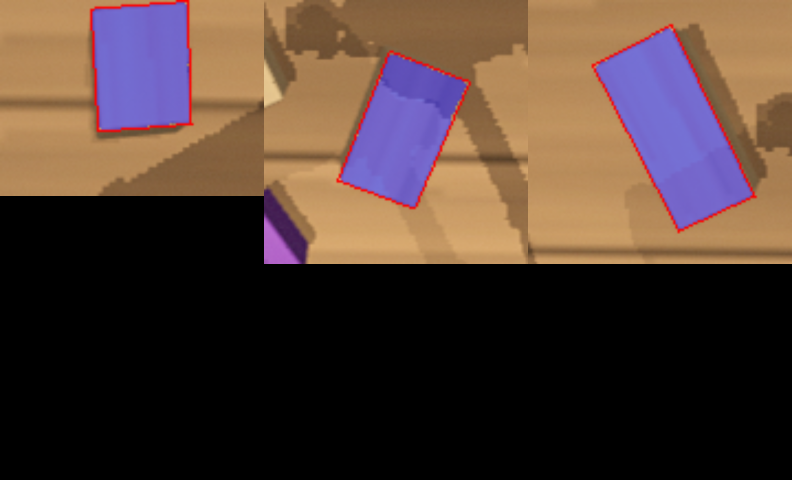

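Run:
```python
from h import *
to(.4271,.3018,.10,-1.92)
```

```text
t=23.60 pos [0.4384 0.3355 0.3019] yaw -1.564 tilt 0.029 q [0.51 0.22 1.44 0.02 1.49 2.07] w 1.001 F [-1.1 -0.7 -0.6]
  shift mm [ 36.4   6.4 201.6] n=205.0  spin 0.356 rows>=5
```

Request:
arm_command:
  moves:
    - [[36,6,202,0.356,0.45],[36,6,202,0.356,0.45],[36,6,202,0.356,0.45],[36,6,202,0.356,0.45],[36,6,202,0.356,0.45]]

```text
time: 24.02
tool_pos: [0.4278, 0.2999, 0.0978]
ee_rot: [1.791, -2.565, -0.039]
wrist_force: [0.7, 0.5, -0.3]
width: 0.724
```

Run:
```python
from h import *
im=get_image("wrist"); b=topface(im,(.427,.302),"mid",a0s=[2.79],show="m1.png"); print(b)
to(b[0][0],b[0][1],.039,b[0][2]-np.pi/2)
```

```text
(array([0.42710056, 0.30238438, 2.82427239]), np.float64(0.08973003788733569))
t=24.07 pos [0.4224 0.2963 0.0911] yaw -1.923 tilt 0.040 q [0.46 0.34 1.84 0.03 1.   2.37] w 0.730 F [-3.7 -2.1 -4.3]
  shift mm [-7.8 -4.3 51.9] n=52.7  spin -0.035 rows>=2
```

View pics/m1.png

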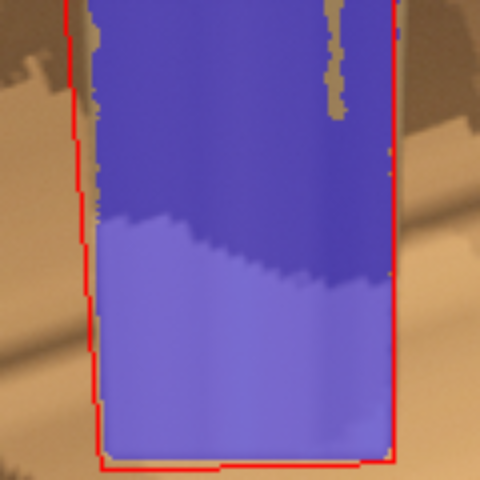

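Request:
arm_command:
  moves:
    - [[-7,-3,25,0,0.45],[-7,-3,25,0,0.45],[-7,-3,25,0,0.45]]

```text
time: 24.32
tool_pos: [0.4271, 0.301, 0.0658]
ee_rot: [1.778, -2.552, -0.042]
wrist_force: [-0.2, -0.3, 0.5]
width: 0.726
```

```bash
sed -i 's/print("t=%.2f pos"%s\["time"\],/print("z",R[:,2].round(3));print("t=%.2f pos"%s["time"],/' h.py
python3 - <<'E'
from h import *
to(.4271,.302,.039,-1.925)
E
```

```text
z [-0.041  0.004 -0.999]
t=24.32 pos [0.4271 0.301  0.0658] yaw -1.924 tilt 0.041 q [0.47 0.38 1.85 0.03 0.95 2.37] w 0.726 F [-0.2 -0.3  0.5]
  shift mm [-1.2 -0.7 26.8] n=26.9  spin 0.001 rows>=1
```

Request:
arm_command:
  moves:
    - [[-1,-1,-41,0,0.45],[-1,-1,-82,0,0.45]]

```text
time: 24.48
tool_pos: [0.4317, 0.3005, 0.1493]
ee_rot: [1.775, -2.55, -0.042]
wrist_force: [0.4, 1.2, 1.4]
width: 0.727
```

Request:
arm_command:
  moves:
    - [[0,0,-41,0,0.45],[0,0,-50,0,0.45],[0,0,-50,0,0.45]]

```text
time: 24.73
tool_pos: [0.4375, 0.3017, 0.2064]
ee_rot: [1.783, -2.562, -0.038]
wrist_force: [0.5, -0.4, -0.6]
width: 0.723
```

Run:
```python
from h import *
to(.4271,.302,.039,-1.925)
```

```text
z [-0.03   0.009 -0.999]
t=24.73 pos [0.4375 0.3017 0.2064] yaw -1.926 tilt 0.032 q [0.46 0.25 1.65 0.02 1.27 2.38] w 0.723 F [ 0.5 -0.4 -0.6]
  shift mm [  3.    4.6 167.6] n=167.7  spin -0.001 rows>=5
```

Request:
arm_command:
  moves:
    - [[0,0,-41,0,0.45],[0,0,-42,0,0.45]]

```text
time: 24.9
tool_pos: [0.4404, 0.3019, 0.2534]
ee_rot: [1.788, -2.569, -0.036]
wrist_force: [1.1, 0.2, -0.0]
width: 0.723
```

Request:
arm_command:
  moves:
    - [[0,0,-41,0,0.45],[0,0,-42,0,0.45]]

```text
time: 25.07
tool_pos: [0.4436, 0.3022, 0.3016]
ee_rot: [1.794, -2.578, -0.034]
wrist_force: [1.1, 1.2, 1.3]
width: 0.724
```

Request:
arm_command:
  moves:
    - [[0,0,-41,0,0.45],[0,0,-42,0,0.45]]

```text
time: 25.23
tool_pos: [0.4458, 0.3022, 0.3493]
ee_rot: [-1.789, 2.571, 0.031]
wrist_force: [1.2, 1.1, 1.2]
width: 0.726
```

Run:
```python
from h import *
to(.4271,.302,.039,-1.925)
```

```text
z [-0.004  0.022 -1.   ]
t=25.23 pos [0.4458 0.3022 0.3493] yaw -1.926 tilt 0.022 q [0.45 0.17 1.39 0.02 1.57 2.38] w 0.726 F [1.2 1.1 1.2]
  shift mm [ 12.6  14.  310.3] n=310.9  spin -0.001 rows>=8
```

Request:
arm_command:
  moves:
    - [[12,14,41,0,0.45],[12,14,82,0,0.45],[12,14,120,0,0.45],[12,14,150,0,0.45],[12,14,150,0,0.45]]

```text
time: 25.65
tool_pos: [0.4238, 0.2969, 0.1934]
ee_rot: [1.792, -2.576, -0.034]
wrist_force: [0.0, -0.7, -1.0]
width: 0.727
```

Run:
```python
from h import *
to(.4271,.302,.039,-1.925)
```

```text
z [-0.015  0.016 -1.   ]
t=25.65 pos [0.4238 0.2969 0.1934] yaw -1.926 tilt 0.022 q [0.46 0.23 1.71 0.02 1.21 2.38] w 0.727 F [ 0.  -0.7 -1. ]
  shift mm [ -4.4  -4.3 154.4] n=154.5  spin -0.001 rows>=4
```

Request:
arm_command:
  moves:
    - [[-4,-4,40,0,0.45],[-4,-4,78,0,0.45],[-4,-4,105,0,0.45],[-4,-4,110,0,0.45],[-4,-4,110,0,0.45]]

```text
time: 26.07
tool_pos: [0.4273, 0.3009, 0.0832]
ee_rot: [1.791, -2.575, -0.034]
wrist_force: [0.1, -0.1, 0.8]
width: 0.724
```

Run:
```python
from h import *
im=get_image("wrist"); cv2.imwrite("pics/w17.png",im["color"][:,:,::-1])
to(.4271,.302,.039,-1.925)
```

```text
z [-0.013  0.017 -1.   ]
t=26.12 pos [0.4286 0.3016 0.0847] yaw -1.926 tilt 0.021 q [0.47 0.34 1.85 0.03 0.95 2.38] w 0.727 F [ 0.3 -0.1  0.7]
  shift mm [ 0.7  0.7 45.8] n=45.8  spin -0.001 rows>=2
```

View pics/w17.png

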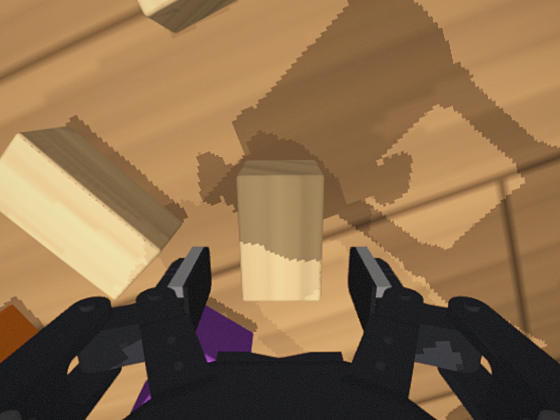

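Request:
arm_command:
  moves:
    - [[0.7,0.5,22,0,0.45],[0.7,0.5,40,0,0.45],[0.7,0.5,46,0,0.45],[0.7,0.5,46,0,0.45],[0.7,0.5,46,0,-0.3]]
  newtons: 40

```text
time: 26.53
tool_pos: [0.4287, 0.3026, 0.0405]
ee_rot: [-1.793, 2.577, 0.033]
wrist_force: [-0.1, 0.7, 0.5]
width: 0.603
```

Request:
arm_command:
  moves:
    - [[0,0,0,0,-0.3],[0,0,0,0,-0.3],[0,0,0,0,-0.3],[0,0,0,0,-0.3]]

```text
time: 26.87
tool_pos: [0.4294, 0.303, 0.0415]
ee_rot: [-1.792, 2.575, 0.032]
wrist_force: [-0.5, -0.8, 5.0]
width: 0.515
```

Run:
```python
from h import *
to(.4271,.302,.039,-1.925)
```

```text
z [-0.008  0.019 -1.   ]
t=26.87 pos [0.4294 0.303  0.0415] yaw -1.926 tilt 0.021 q [0.47 0.4  1.9  0.03 0.84 2.38] w 0.515 F [-0.5 -0.8  5. ]
  shift mm [1.8 1.8 2.5] n=3.5  spin -0.001 rows>=1
```

Request:
arm_command:
  moves:
    - [[0,0,-35,0,-0.3],[0,0,-70,0,-0.3],[0,0,-105,0,-0.3],[0,0,-130,0,-0.3],[0,0,-130,0,-0.3]]

```text
time: 27.28
tool_pos: [0.4337, 0.3021, 0.1772]
ee_rot: [-1.785, 2.566, 0.03]
wrist_force: [0.3, 0.3, -0.2]
width: 0.515
```

Run:
```python
from h import *
tc(-54,-50,.17)
```

```text
z [ 0.002  0.025 -1.   ]
t=27.28 pos [0.4337 0.3021 0.1772] yaw -1.926 tilt 0.025 q [0.46 0.25 1.72 0.02 1.16 2.38] w 0.515 F [ 0.3  0.3 -0.2]
  shift mm [ 398.3 -236.    -3.8] n=463.0  spin -0.293 rows>=12
```

Request:
arm_command:
  moves:
    - [[172,-102,0,0,-0.3],[172,-102,0,0,-0.3],[172,-102,0,0,-0.3],[172,-102,0,0,-0.3],[172,-102,0,0,-0.3]]

```text
time: 27.7
tool_pos: [0.4691, 0.1028, 0.1718]
ee_rot: [-1.786, 2.567, 0.029]
wrist_force: [0.7, 0.0, -0.7]
width: 0.513
```

Request:
arm_command:
  moves:
    - [[172,-102,0,0,-0.3],[172,-102,0,0,-0.3],[172,-102,0,0,-0.3],[172,-102,0,0,-0.3],[172,-102,0,0,-0.3]]

```text
time: 28.12
tool_pos: [0.5045, -0.0964, 0.1664]
ee_rot: [-1.785, 2.569, 0.03]
wrist_force: [1.2, 0.8, -1.0]
width: 0.515
```

Run:
```python
from h import *
tc(-54,-50,.15)
```

```text
z [ 0.     0.023 -1.   ]
t=28.12 pos [ 0.5045 -0.0964  0.1664] yaw -1.927 tilt 0.023 q [-0.34  0.25  1.76  0.02  1.15  1.58] w 0.515 F [ 1.2  0.8 -1. ]
  shift mm [ 49.5 -31.2  15. ] n=60.4  spin -0.294 rows>=3
```

Request:
arm_command:
  moves:
    - [[49,-31,0,-0.294,-0.3],[49,-31,15,-0.294,-0.3],[49,-31,30,-0.294,-0.3],[49,-31,40,-0.294,-0.3],[49,-31,40,-0.294,-0.3]]

```text
time: 28.53
tool_pos: [0.5141, -0.1512, 0.122]
ee_rot: [-2.139, 2.282, 0.037]
wrist_force: [0.4, 0.2, 0.0]
width: 0.514
```

Run:
```python
from h import *
im=get_image("wrist"); cv2.imwrite("pics/w18.png",im["color"][:,:,::-1]);cc()
tc(-54,-50,.085)
```

```text
crate xy of tcp [-55.8 -47.9]
z [-0.004  0.026 -1.   ]
t=28.58 pos [ 0.5149 -0.1512  0.1234] yaw -1.634 tilt 0.026 q [-0.43  0.32  1.76  0.02  1.07  1.19] w 0.513 F [ 0.8  1.2 -0.9]
  shift mm [ 3.1 -2.  38.3] n=38.5  spin -0.002 rows>=1
```

View pics/w18.png

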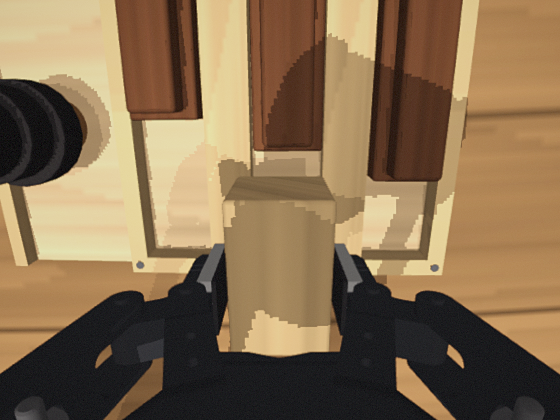

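Request:
arm_command:
  moves:
    - [[3.8,-2,12,0,-0.3],[3.8,-2,26,0,-0.3],[3.8,-2,38,0,-0.3],[3.8,-2,38,0,-0.3],[3.8,-2,38,0,-0.3]]

```text
time: 29.0
tool_pos: [0.5164, -0.1531, 0.0856]
ee_rot: [-2.141, 2.279, 0.034]
wrist_force: [1.4, 0.2, -1.5]
width: 0.516
```

Run:
```python
from h import *
im=get_image("wrist"); cv2.imwrite("pics/w19.png",im["color"][:,:,::-1]);cc()
tc(-54,-50.8,.060)
```

```text
crate xy of tcp [-53.5 -50.2]
z [-0.003  0.025 -1.   ]
t=29.05 pos [ 0.517  -0.1536  0.0861] yaw -1.634 tilt 0.025 q [-0.43  0.37  1.81  0.03  0.98  1.19] w 0.519 F [-0.5 -0.4  0.3]
  shift mm [ 1.3  0.4 26.1] n=26.1  spin -0.001 rows>=1
```

View pics/w19.png

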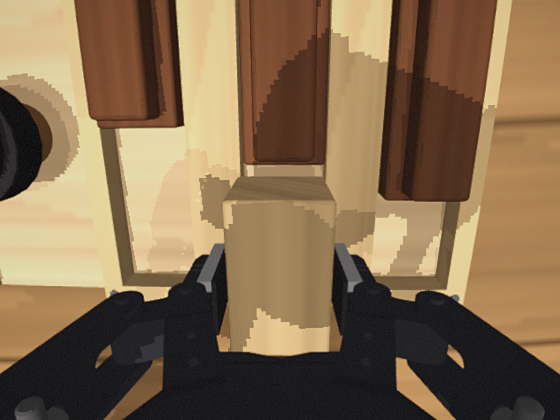

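Request:
arm_command:
  moves:
    - [[0.8,0.4,8,0,-0.3],[0.8,0.4,16,0,-0.3],[0.8,0.4,24,0,-0.3],[0.8,0.4,24,0,-0.3]]

```text
time: 29.38
tool_pos: [0.5153, -0.1531, 0.0605]
ee_rot: [-2.141, 2.28, 0.036]
wrist_force: [-0.5, -0.6, -0.1]
width: 0.518
```

Run:
```python
from h import *
cc()
tc(-54,-50.8,.0495)
```

```text
crate xy of tcp [-55.2 -49.8]
z [-0.006  0.026 -1.   ]
t=29.38 pos [ 0.5153 -0.1531  0.0605] yaw -1.634 tilt 0.027 q [-0.43  0.4   1.84  0.03  0.92  1.18] w 0.518 F [-0.5 -0.6 -0.1]
  shift mm [ 1.3 -1.3 11. ] n=11.1  spin -0.001 rows>=1
```

Request:
arm_command:
  moves:
    - [[0.5,-1,6,0,-0.3],[0.5,-1,11,0,-0.3],[0.5,-1,11,0,-0.3],[0.5,-1,11,0,-0.3]]

```text
time: 29.72
tool_pos: [0.5166, -0.1534, 0.0494]
ee_rot: [-2.14, 2.28, 0.036]
wrist_force: [0.8, 1.7, 1.9]
width: 0.516
```

Run:
```python
from h import *
cc()
im=get_image("wrist"); cv2.imwrite("pics/w20.png",im["color"][:,:,::-1])
tc(-54,-50.8,.0495)
```

```text
crate xy of tcp [-53.9 -50. ]
z [-0.005  0.027 -1.   ]
t=29.77 pos [ 0.5165 -0.1534  0.0494] yaw -1.634 tilt 0.027 q [-0.43  0.41  1.85  0.03  0.9   1.18] w 0.516 F [ 0.1 -0.2  1.1]
  shift mm [ 0.8  0.  -0.1] n=0.8  spin -0.001 rows>=1
```

View pics/w20.png

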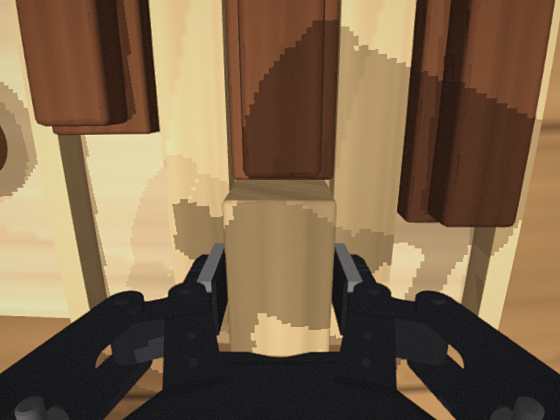

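Request:
arm_command:
  moves:
    - [[0,0,0,0,0.35],[0,0,0,0,0.35],[0,0,0,0,0.35],[0,0,-20,0,0.35],[0,0,-50,0,0.35]]

```text
time: 30.18
tool_pos: [0.5143, -0.1537, 0.0971]
ee_rot: [-2.142, 2.282, 0.047]
wrist_force: [0.5, -1.3, -0.4]
width: 0.674
```

Request:
arm_command:
  moves:
    - [[0,0,-40,0,0.45],[0,0,-80,0,0.45],[0,0,-80,0,0.45],[0,0,-80,0,0.45]]

```text
time: 30.52
tool_pos: [0.5168, -0.1569, 0.1797]
ee_rot: [-2.141, 2.281, 0.038]
wrist_force: [0.2, 1.0, -0.8]
width: 0.726
```

Run:
```python
from h import *
cc()
im=get_image("wrist"); cv2.imwrite("pics/w21.png",im["color"][:,:,::-1])
to(.42,.39,.25,-1.125)
```

```text
crate xy of tcp [-53.5 -53.6]
z [-0.011  0.029 -1.   ]
t=30.57 pos [ 0.5154 -0.1562  0.1777] yaw -1.634 tilt 0.031 q [-0.44  0.28  1.68  0.02  1.21  1.19] w 0.726 F [-0.5 -0.2  0.8]
  shift mm [-540.9  130.6  -55.5] n=559.2  spin -0.509 rows>=14
```

View pics/w21.png

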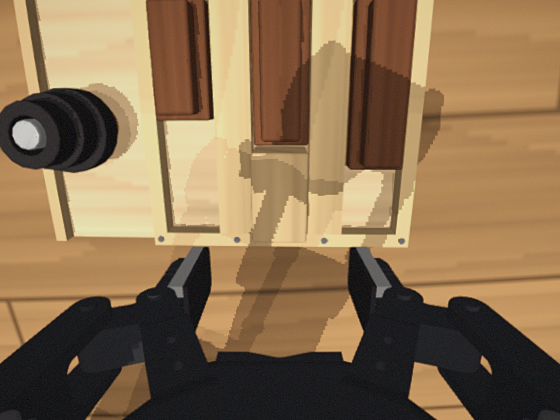

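Request:
arm_command:
  moves:
    - [[-196,47,-30,0,0.45],[-196,47,-30,0,0.45],[-196,47,-30,0,0.45],[-196,47,-30,0,0.45],[-196,47,-30,0,0.45]]

```text
time: 30.98
tool_pos: [0.479, 0.0435, 0.2121]
ee_rot: [-2.143, 2.284, 0.051]
wrist_force: [1.3, -0.5, -0.4]
width: 0.727
```

Request:
arm_command:
  moves:
    - [[-196,47,-30,0,0.45],[-196,47,-30,0,0.45],[-196,47,-30,0,0.45],[-196,47,-30,0,0.45],[-196,47,-30,0,0.45]]

```text
time: 31.4
tool_pos: [0.4431, 0.2428, 0.2467]
ee_rot: [-2.146, 2.287, 0.053]
wrist_force: [1.2, -0.1, 0.2]
width: 0.725
```

Run:
```python
from h import *
to(.42,.39,.25,-1.125)
```

```text
z [-0.019  0.028 -0.999]
t=31.40 pos [0.4431 0.2428 0.2467] yaw -1.635 tilt 0.034 q [0.34 0.17 1.64 0.03 1.34 1.97] w 0.725 F [ 1.2 -0.1  0.2]
  shift mm [-145.5   32.4    1.3] n=149.1  spin -0.510 rows>=5
```

Request:
arm_command:
  moves:
    - [[-145,32,0,-0.51,0.45],[-145,32,0,-0.51,0.45],[-145,32,0,-0.51,0.45],[-145,32,0,-0.51,0.45],[-145,32,0,-0.51,0.45]]

```text
time: 31.82
tool_pos: [0.4184, 0.3939, 0.2486]
ee_rot: [-2.655, 1.656, 0.055]
wrist_force: [-0.5, -0.3, -0.3]
width: 0.725
```

Run:
```python
from h import *
im=get_image("wrist"); cv2.imwrite("pics/w22.png",im["color"][:,:,::-1])
for k,p in dict(long=(.4768,.4051)).items():
    b=topface(im,p,k,a0s=[.446],show="tl.png"); print(b)
to(*b[0][:2],.10,b[0][2]-np.pi/2)
```

```text
(array([0.47672264, 0.40474271, 0.45663112]), np.float64(0.039390029325513165))
z [-0.023  0.026 -0.999]
t=31.87 pos [0.4189 0.3911 0.2486] yaw -1.120 tilt 0.035 q [0.61 0.27 1.5  0.04 1.37 1.72] w 0.730 F [ 0.5 -0.3  0.8]
  shift mm [ 17.9 -59.5 147.5] n=160.0  spin -0.006 rows>=4
```

View pics/w22.png

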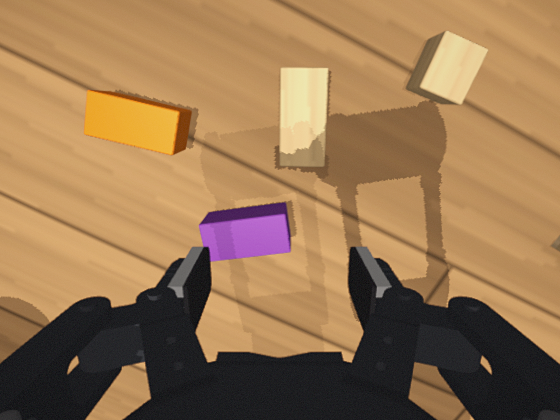

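View pics/tl.png

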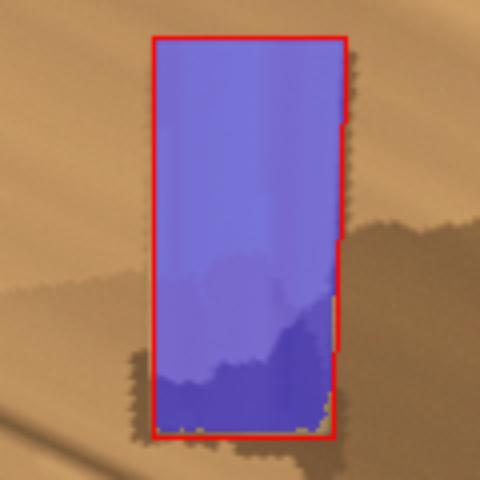

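Request:
arm_command:
  moves:
    - [[8,-30,-41,0,0.45],[18,-60,-50,0,0.45]]

```text
time: 32.03
tool_pos: [0.4776, 0.3977, 0.2957]
ee_rot: [-2.661, 1.667, 0.059]
wrist_force: [1.3, 1.8, 2.5]
width: 0.726
```

Request:
arm_command:
  moves:
    - [[0,0,-41,0,0.45],[0,0,-50,0,0.45]]

```text
time: 32.2
tool_pos: [0.4819, 0.3956, 0.3482]
ee_rot: [-2.656, 1.671, 0.056]
wrist_force: [0.6, 0.1, 2.1]
width: 0.727
```

Run:
```python
from h import *
to(.4767,.4047,.10,.45-np.pi/2)
```

```text
z [-0.029  0.022 -0.999]
t=32.20 pos [0.4819 0.3956 0.3482] yaw -1.124 tilt 0.036 q [0.56 0.32 1.19 0.03 1.64 1.68] w 0.727 F [0.6 0.1 2.1]
  shift mm [ -2.5  -3.4 248.4] n=248.4  spin -0.003 rows>=6
```

Request:
arm_command:
  moves:
    - [[0,0,40,0,0.45],[0,0,80,0,0.45],[0,0,120,0,0.45],[0,0,120,0,0.45],[0,0,120,0,0.45]]

```text
time: 32.62
tool_pos: [0.4768, 0.396, 0.2256]
ee_rot: [2.654, -1.673, -0.061]
wrist_force: [-0.3, 0.7, 0.9]
width: 0.723
```

Run:
```python
from h import *
to(.4767,.4047,.10,.45-np.pi/2)
```

```text
z [-0.035  0.017 -0.999]
t=32.62 pos [0.4768 0.396  0.2256] yaw -1.126 tilt 0.039 q [0.56 0.36 1.43 0.03 1.37 1.68] w 0.723 F [-0.3  0.7  0.9]
  shift mm [ -4.   -6.7 125.7] n=125.9  spin -0.005 rows>=4
```

Request:
arm_command:
  moves:
    - [[0,0,-41,0,0.45],[0,0,-42,0,0.45]]

```text
time: 32.78
tool_pos: [0.4818, 0.3966, 0.276]
ee_rot: [-2.649, 1.673, 0.051]
wrist_force: [1.1, 1.1, 1.4]
width: 0.723
```

Run:
```python
from h import *
to(.4767,.4047,.10,.45-np.pi/2)
```

```text
z [-0.023  0.024 -0.999]
t=32.78 pos [0.4818 0.3966 0.276 ] yaw -1.126 tilt 0.033 q [0.56 0.34 1.34 0.03 1.47 1.68] w 0.723 F [1.1 1.1 1.4]
  shift mm [ -3.9  -0.7 176.2] n=176.3  spin -0.006 rows>=5
```

Request:
arm_command:
  moves:
    - [[0,0,-41,0,0.45],[0,0,-42,0,0.45]]

```text
time: 32.95
tool_pos: [0.4857, 0.3966, 0.3272]
ee_rot: [-2.637, 1.667, 0.04]
wrist_force: [1.8, 1.1, 1.7]
width: 0.726
```

Request:
arm_command:
  moves:
    - [[0,0,-41,0,0.45],[0,0,-42,0,0.45]]

```text
time: 33.12
tool_pos: [0.4885, 0.3961, 0.3792]
ee_rot: [-2.624, 1.66, 0.028]
wrist_force: [-0.0, 0.5, 1.7]
width: 0.724
```

Run:
```python
from h import *
to(.4767,.4047,.20,.45-np.pi/2)
```

```text
z [ 0.004  0.041 -0.999]
t=33.12 pos [0.4885 0.3961 0.3792] yaw -1.128 tilt 0.041 q [0.55 0.31 1.14 0.03 1.67 1.68] w 0.724 F [-0.   0.5  1.7]
  shift mm [ -6.5  10.8 179.4] n=179.8  spin -0.007 rows>=5
```

Request:
arm_command:
  moves:
    - [[41,0,0,0,0.45],[42,0,0,0,0.45]]

```text
time: 33.28
tool_pos: [0.5104, 0.3545, 0.3843]
ee_rot: [-2.614, 1.661, 0.011]
wrist_force: [0.1, 0.3, -0.2]
width: 0.726
```

Run:
```python
from h import *
to(.4767,.4047,.20,.45-np.pi/2)
```

```text
z [ 0.018  0.041 -0.999]
t=33.28 pos [0.5104 0.3545 0.3843] yaw -1.131 tilt 0.045 q [0.48 0.29 1.15 0.03 1.66 1.61] w 0.726 F [ 0.1  0.3 -0.2]
  shift mm [-54.2  15.4 185.6] n=193.9  spin -0.011 rows>=5
```

Request:
arm_command:
  moves:
    - [[-41,0,0,0,0.45],[-42,0,0,0,0.45]]

```text
time: 33.45
tool_pos: [0.4922, 0.3958, 0.3903]
ee_rot: [-2.606, 1.654, 0.011]
wrist_force: [-0.3, -0.7, -0.5]
width: 0.726
```

Run:
```python
from h import *
to(.4767,.4047,.20,.45-np.pi/2)
```

```text
z [ 0.023  0.05  -0.998]
t=33.45 pos [0.4922 0.3958 0.3903] yaw -1.130 tilt 0.055 q [0.55 0.3  1.13 0.03 1.67 1.69] w 0.726 F [-0.3 -0.7 -0.5]
  shift mm [ -7.9  18.3 190.1] n=191.1  spin -0.010 rows>=5
```

Request:
arm_command:
  moves:
    - [[-8,18,41,0,0.45],[-8,18,82,0,0.45]]

```text
time: 33.62
tool_pos: [0.4743, 0.4016, 0.3143]
ee_rot: [-2.597, 1.646, 0.005]
wrist_force: [0.7, 0.7, -0.8]
width: 0.727
```

Request:
arm_command:
  moves:
    - [[0,0,41,0,0.45],[0,0,82,0,0.45]]

```text
time: 33.78
tool_pos: [0.4783, 0.4076, 0.2354]
ee_rot: [-2.59, 1.641, -0.001]
wrist_force: [0.9, 1.8, 0.7]
width: 0.727
```

Run:
```python
from h import *
to(.4767,.4047,.10,.45-np.pi/2)
```

```text
z [ 0.041  0.063 -0.997]
t=33.78 pos [0.4783 0.4076 0.2354] yaw -1.128 tilt 0.076 q [0.58 0.32 1.46 0.03 1.29 1.7 ] w 0.727 F [0.9 1.8 0.7]
  shift mm [  7.3  11.4 134.8] n=135.4  spin -0.007 rows>=4
```

Request:
arm_command:
  moves:
    - [[7,11,40,0,0.45],[7,11,80,0,0.45],[7,11,80,0,0.45],[7,11,80,0,0.45],[7,11,80,0,0.45]]

```text
time: 34.2
tool_pos: [0.4771, 0.4031, 0.1582]
ee_rot: [-2.585, 1.638, -0.005]
wrist_force: [0.8, -0.1, 0.3]
width: 0.723
```

Run:
```python
from h import *
to(.4767,.4047,.10,.45-np.pi/2)
```

```text
z [ 0.046  0.067 -0.997]
t=34.20 pos [0.4771 0.4031 0.1582] yaw -1.128 tilt 0.081 q [0.57 0.37 1.59 0.03 1.1  1.69] w 0.723 F [ 0.8 -0.1  0.3]
  shift mm [ 0.7  3.8 58.1] n=58.2  spin -0.007 rows>=2
```

Request:
arm_command:
  moves:
    - [[0,0,0,0,0.45],[0,0,0,0,0.45],[0,0,0,0,0.45],[0,0,0,0,0.45],[0,0,0,0,0.45]]

```text
time: 34.62
tool_pos: [0.4773, 0.4032, 0.159]
ee_rot: [-2.584, 1.637, -0.006]
wrist_force: [0.1, -0.4, -0.2]
width: 0.726
```

Run:
```python
from h import *
to(.4767,.4047,.10,.45-np.pi/2)
```

```text
z [ 0.047  0.067 -0.997]
t=34.62 pos [0.4773 0.4032 0.159 ] yaw -1.128 tilt 0.083 q [0.57 0.37 1.59 0.03 1.1  1.69] w 0.726 F [ 0.1 -0.4 -0.2]
  shift mm [ 0.8  4.1 58.9] n=59.0  spin -0.007 rows>=2
```

Run:
```python
from h import *
im=get_image("top"); cv2.imwrite("pics/top2.png",im["color"][:,:,::-1])
print(px2w(im,[404,204],.02))
tc(-135,-50,.16)
```

```text
[[ 0.58752789 -0.47171868  0.02      ]]
z [ 0.047  0.067 -0.997]
t=34.67 pos [0.4772 0.4031 0.1587] yaw -1.128 tilt 0.082 q [0.57 0.37 1.59 0.03 1.1  1.69] w 0.723 F [ 0.1 -0.9 -0.1]
  shift mm [480.  271.6 -40.3] n=553.0  spin 0.505 rows>=14
```

View pics/top2.png

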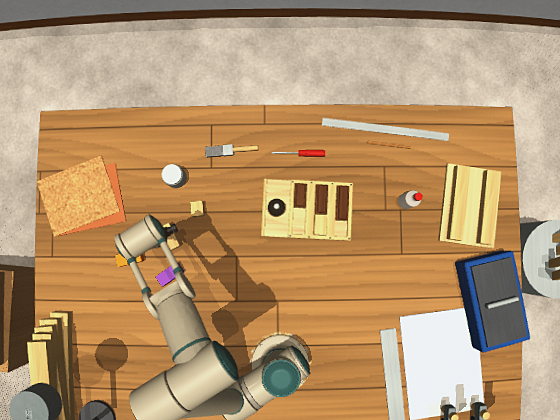

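Request:
arm_command:
  moves:
    - [[170,96,-20,0.2,-1],[170,96,-20,0.2,-1],[170,96,-20,0.2,-1],[170,96,-20,0.2,-1],[170,96,-20,0.2,-1]]

```text
time: 35.08
tool_pos: [0.4612, 0.2047, 0.1648]
ee_rot: [-2.409, 1.889, 0.006]
wrist_force: [0.7, 0.1, 0.1]
width: 0.021
```

Run:
```python
from h import *
tc(-135,-50,.16)
```

```text
z [ 0.046  0.066 -0.997]
t=35.08 pos [0.4612 0.2047 0.1648] yaw -1.328 tilt 0.080 q [0.24 0.2  1.83 0.06 1.05 1.54] w 0.021 F [0.7 0.1 0.1]
  shift mm [336.4 108.7 -19.6] n=354.0  spin 0.305 rows>=9
```

Request:
arm_command:
  moves:
    - [[190,61,-11,0.0,-1],[190,61,-11,0.0,-1],[190,61,-11,0.0,-1],[190,61,-11,0.0,-1],[190,61,-11,0.0,-1]]

```text
time: 35.5
tool_pos: [0.4465, 0.0032, 0.1622]
ee_rot: [-2.409, 1.889, 0.005]
wrist_force: [0.3, -1.1, -1.4]
width: 0.002
```

Run:
```python
from h import *
tc(-135,-50,.10)
```

```text
z [ 0.047  0.065 -0.997]
t=35.50 pos [0.4465 0.0032 0.1622] yaw -1.328 tilt 0.080 q [-0.21  0.13  1.93  0.08  1.06  1.08] w 0.002 F [ 0.3 -1.1 -1.4]
  shift mm [147.5  50.2  51.7] n=164.1  spin 0.305 rows>=4
```

Request:
arm_command:
  moves:
    - [[147,50,51,0.305,-1],[147,50,51,0.305,-1],[147,50,51,0.305,-1],[147,50,51,0.305,-1],[147,50,51,0.305,-1]]

```text
time: 35.92
tool_pos: [0.4352, -0.1538, 0.0987]
ee_rot: [-2.091, 2.242, 0.022]
wrist_force: [-0.2, -0.2, -0.5]
width: -0.001
```

Run:
```python
from h import *
cc(); tc(-133,-50,.027)
```

```text
crate xy of tcp [-135.1  -55.5]
z [ 0.045  0.062 -0.997]
t=35.92 pos [ 0.4352 -0.1538  0.0987] yaw -1.639 tilt 0.077 q [-0.55  0.24  1.98  0.1   0.92  1.03] w -0.001 F [-0.2 -0.2 -0.5]
  shift mm [-0.8  0.8 72. ] n=72.0  spin -0.006 rows>=2
```

Request:
arm_command:
  moves:
    - [[0,0,35,0,-1],[0,0,65,0,-1],[0,0,71,0,-1],[0,0,71,0,-1]]

```text
time: 36.25
tool_pos: [0.4369, -0.1481, 0.0265]
ee_rot: [-2.092, 2.243, 0.031]
wrist_force: [-0.4, -0.7, -0.1]
width: -0.001
```

Request:
arm_command:
  moves:
    - [[0,-10,0,0,-1],[0,-20,0,0,-1],[0,-28,0,0,-1],[0,-34,0,0,-1],[0,-34,0,0,-1]]

```text
time: 36.67
tool_pos: [0.4516, -0.1477, 0.0274]
ee_rot: [-2.125, 2.246, 0.08]
wrist_force: [-45.8, -16.5, 29.8]
width: 0.002
```

Run:
```python
from h import *
cc(); tc(-133,-50,.027)
```

```text
crate xy of tcp [-119.1  -48.3]
z [-0.     0.071 -0.997]
t=36.67 pos [ 0.4516 -0.1477  0.0274] yaw -1.627 tilt 0.071 q [-0.51  0.37  2.    0.09  0.8   1.06] w 0.002 F [-45.8 -16.5  29.8]
  shift mm [ 1.6 13.9  0.3] n=14.0  spin 0.006 rows>=1
```

Request:
arm_command:
  moves:
    - [[0,12,0,0,-1],[0,14,-30,0,-1],[0,14,-65,0,-1],[0,14,-65,0,-1],[0,14,-65,0,-1]]

```text
time: 37.08
tool_pos: [0.4412, -0.1529, 0.0962]
ee_rot: [-2.124, 2.244, 0.064]
wrist_force: [0.2, 0.3, 0.2]
width: 0.001
```

Run:
```python
from h import *
cc(); tc(-60,-205,.09)
```

```text
crate xy of tcp [-129.2  -54.2]
z [ 0.009  0.066 -0.998]
t=37.08 pos [ 0.4412 -0.1529  0.0962] yaw -1.626 tilt 0.066 q [-0.53  0.26  1.94  0.07  0.96  1.05] w 0.001 F [0.2 0.3 0.2]
  shift mm [151.3 -68.2  -3.5] n=166.0  spin 0.007 rows>=4
```

Request:
arm_command:
  moves:
    - [[151,-68,-3,0,-1],[151,-68,-3,0,-1],[151,-68,-3,0,-1],[151,-68,-3,0,-1],[151,-68,-3,0,-1]]

```text
time: 37.5
tool_pos: [0.5057, -0.3154, 0.0897]
ee_rot: [-2.122, 2.247, 0.048]
wrist_force: [-0.2, -0.1, 0.0]
width: 0.0
```

Run:
```python
from h import *
cc(); tc(-60,-205,.027)
```

```text
crate xy of tcp [ -54.8 -212.4]
z [ 0.015  0.057 -0.998]
t=37.50 pos [ 0.5057 -0.3154  0.0897] yaw -1.628 tilt 0.060 q [-0.71  0.44  1.67  0.06  1.06  0.89] w 0.000 F [-0.2 -0.1  0. ]
  shift mm [-3.8  6.  62.9] n=63.3  spin 0.005 rows>=2
```

Request:
arm_command:
  moves:
    - [[0,5,30,0,-1],[0,5,58,0,-1],[0,5,62,0,-1],[0,5,62,0,-1]]

```text
time: 37.83
tool_pos: [0.5006, -0.3099, 0.0258]
ee_rot: [-2.123, 2.247, 0.057]
wrist_force: [0.6, -0.1, -0.8]
width: 0.002
```

Run:
```python
from h import *
cc(); tc(-60,-181,.027)
```

```text
crate xy of tcp [ -60.2 -207.2]
z [ 0.011  0.061 -0.998]
t=37.83 pos [ 0.5006 -0.3099  0.0258] yaw -1.627 tilt 0.062 q [-0.7   0.5   1.75  0.07  0.92  0.88] w 0.002 F [ 0.6 -0.1 -0.8]
  shift mm [-26.2  -0.3   0.4] n=26.2  spin 0.006 rows>=1
```

Request:
arm_command:
  moves:
    - [[-12,0,0,0,-1],[-24,0,0,0,-1],[-34,0,0,0,-1],[-44,0,0,0,-1],[-44,0,0,0,-1]]

```text
time: 38.25
tool_pos: [0.5057, -0.2794, 0.0315]
ee_rot: [-2.147, 2.246, 0.014]
wrist_force: [-8.7, -35.2, -6.9]
width: -0.001
```

Run:
```python
from h import *
cc(); tc(-60,-181,.027)
```

```text
crate xy of tcp [ -57.  -176.5]
z [ 0.018  0.03  -0.999]
t=38.25 pos [ 0.5057 -0.2794  0.0315] yaw -1.615 tilt 0.035 q [-0.65  0.47  1.79  0.05  0.88  0.94] w -0.001 F [ -8.7 -35.2  -6.9]
  shift mm [4.6 3.1 4.3] n=7.0  spin 0.017 rows>=1
```

Request:
arm_command:
  moves:
    - [[-10,0,3,0,-1],[-18,0,3,0,-1],[-18,0,3,0,-1],[-18,0,3,0,-1]]

```text
time: 38.58
tool_pos: [0.5095, -0.2747, 0.0335]
ee_rot: [-2.166, 2.246, -0.027]
wrist_force: [-9.3, -33.1, 0.6]
width: -0.001
```

Run:
```python
from h import *
cc(); tc(-60,-195,.027)
```

```text
crate xy of tcp [ -53.5 -171.5]
z [ 0.027  0.002 -1.   ]
t=38.58 pos [ 0.5095 -0.2747  0.0335] yaw -1.607 tilt 0.027 q [-0.63  0.46  1.8   0.02  0.86  0.97] w -0.001 F [ -9.3 -33.1   0.6]
  shift mm [23.3  7.3  6.2] n=25.2  spin 0.025 rows>=1
```

Request:
arm_command:
  moves:
    - [[20,0,0,0.02,-1],[25,0,-30,0.02,-1],[25,0,-60,0.02,-1],[25,0,-60,0.02,-1],[25,0,-60,0.02,-1]]

```text
time: 39.0
tool_pos: [0.5085, -0.2997, 0.0969]
ee_rot: [-2.143, 2.266, -0.036]
wrist_force: [-0.3, 0.2, -0.4]
width: -0.001
```

Run:
```python
from h import *
cc(); tc(-140,-100,.09)
```

```text
crate xy of tcp [ -52.9 -196.6]
z [ 0.032 -0.001 -0.999]
t=39.00 pos [ 0.5085 -0.2997  0.0969] yaw -1.627 tilt 0.033 q [-0.66  0.4   1.71  0.02  1.    0.95] w -0.001 F [-0.3  0.2 -0.4]
  shift mm [-97.1  86.7   4.1] n=130.2  spin 0.006 rows>=4
```

Request:
arm_command:
  moves:
    - [[-97,87,4,0,-1],[-97,87,4,0,-1],[-97,87,4,0,-1],[-97,87,4,0,-1],[-97,87,4,0,-1]]

```text
time: 39.42
tool_pos: [0.4239, -0.1938, 0.0896]
ee_rot: [-2.146, 2.264, -0.029]
wrist_force: [1.0, 0.3, -0.8]
width: -0.0
```

Run:
```python
from h import *
cc(); tc(-133,-100,.027)
```

```text
crate xy of tcp [-143.9  -96.1]
z [ 0.029  0.001 -1.   ]
t=39.42 pos [ 0.4239 -0.1938  0.0896] yaw -1.624 tilt 0.029 q [-0.59  0.25  1.98  0.02  0.89  1.02] w -0.000 F [ 1.   0.3 -0.8]
  shift mm [ 4.1 -9.1 62.8] n=63.6  spin 0.009 rows>=2
```

Request:
arm_command:
  moves:
    - [[4,-6,30,0,-1],[4,-6,58,0,-1],[4,-6,62,0,-1],[4,-6,62,0,-1]]

```text
time: 39.75
tool_pos: [0.4311, -0.1976, 0.0264]
ee_rot: [-2.147, 2.264, -0.024]
wrist_force: [0.0, -0.2, 0.0]
width: 0.001
```

Run:
```python
from h import *
cc(); tc(-119,-100,.027)
```

```text
crate xy of tcp [-136.5  -99.4]
z [ 0.026  0.003 -1.   ]
t=39.75 pos [ 0.4311 -0.1976  0.0264] yaw -1.624 tilt 0.026 q [-0.59  0.36  2.04  0.03  0.73  1.01] w 0.001 F [ 0.  -0.2  0. ]
  shift mm [  0.7 -17.5  -0.2] n=17.5  spin 0.009 rows>=1
```

Request:
arm_command:
  moves:
    - [[0,-10,0,0,-1],[0,-20,0,0,-1],[0,-28,0,0,-1],[0,-28,0,0,-1]]

```text
time: 40.08
tool_pos: [0.4483, -0.1983, 0.0272]
ee_rot: [-2.168, 2.267, 0.006]
wrist_force: [-29.9, -9.3, 18.4]
width: -0.006
```

Request:
arm_command:
  moves:
    - [[0,15,0,0,-1],[0,15,-20,0,-1],[0,15,-45,0,-1],[0,15,-65,0,-1],[0,15,-65,0,-1]]

```text
time: 40.5
tool_pos: [0.4378, -0.2006, 0.0976]
ee_rot: [-2.166, 2.265, -0.013]
wrist_force: [0.3, -0.5, -0.1]
width: -0.003
```

Run:
```python
from h import *
cc(); to(.40,.37,.22,-1.12)
```

```text
crate xy of tcp [-129.6 -102.1]
z [ 0.011 -0.001 -1.   ]
t=40.50 pos [ 0.4378 -0.2006  0.0976] yaw -1.616 tilt 0.011 q [-0.58  0.27  1.93  0.01  0.93  1.03] w -0.003 F [ 0.3 -0.5 -0.1]
  shift mm [-568.3   61.9 -123.3] n=584.8  spin -0.496 rows>=15
```

Request:
arm_command:
  moves:
    - [[-190,20,-40,0,0.45],[-190,20,-40,0,0.45],[-190,20,-40,0,0.45],[-190,20,-40,0,0.45],[-190,20,-40,0,0.45]]

```text
time: 40.92
tool_pos: [0.4266, -0.007, 0.139]
ee_rot: [-2.165, 2.262, -0.016]
wrist_force: [0.9, -1.2, -0.1]
width: 0.707
```

Request:
arm_command:
  moves:
    - [[-190,20,-40,0,0.45],[-190,20,-40,0,0.45],[-190,20,-40,0,0.45],[-190,20,-40,0,0.45],[-190,20,-40,0,0.45]]

```text
time: 41.33
tool_pos: [0.4153, 0.1873, 0.1808]
ee_rot: [-2.163, 2.258, -0.017]
wrist_force: [0.6, -0.3, -0.5]
width: 0.725
```

Run:
```python
from h import *
to(.42,.38,.20,-1.12)
```

```text
z [ 0.018  0.002 -1.   ]
t=41.33 pos [0.4153 0.1873 0.1808] yaw -1.614 tilt 0.018 q [ 0.27  0.14  1.86 -0.    1.13  1.89] w 0.725 F [ 0.6 -0.3 -0.5]
  shift mm [-192.8    3.2  -18.7] n=193.7  spin -0.494 rows>=5
```

Request:
arm_command:
  moves:
    - [[-192,3,-18,-0.494,0.45],[-192,3,-18,-0.494,0.45],[-192,3,-18,-0.494,0.45],[-192,3,-18,-0.494,0.45],[-192,3,-18,-0.494,0.45]]

```text
time: 41.75
tool_pos: [0.4207, 0.384, 0.2007]
ee_rot: [-2.653, 1.652, -0.024]
wrist_force: [1.1, -0.6, 0.3]
width: 0.725
```

Run:
```python
from h import *
im=get_image("wrist"); cv2.imwrite("pics/w23.png",im["color"][:,:,::-1])
b=topface(im,(.4768,.405),"long",a0s=[.446],show="tl.png"); print(b)
to(*b[0][:2],.09,b[0][2]-np.pi/2)
```

```text
(array([0.47632586, 0.40617961, 0.45266869]), np.float64(0.03323714677833689))
z [ 0.023  0.012 -1.   ]
t=41.80 pos [0.4217 0.389  0.2012] yaw -1.116 tilt 0.026 q [ 0.63  0.29  1.6  -0.    1.23  1.74] w 0.724 F [1.4 6.2 0.8]
  shift mm [  8.7 -53.7 112.6] n=125.0  spin 0.002 rows>=3
```

View pics/w23.png

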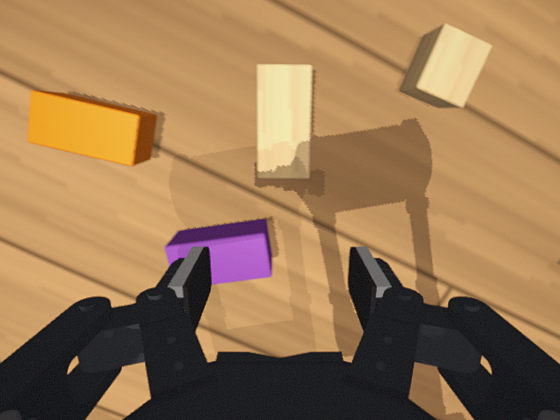

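Request:
arm_command:
  moves:
    - [[8,-35,20,0,0.45],[8,-53,55,0,0.45],[8,-53,90,0,0.45],[8,-53,112,0,0.45],[8,-53,112,0,0.45]]

```text
time: 42.22
tool_pos: [0.4731, 0.405, 0.0854]
ee_rot: [-2.653, 1.656, -0.014]
wrist_force: [-0.8, -0.4, -0.9]
width: 0.722
```

Run:
```python
from h import *
im=get_image("wrist"); cv2.imwrite("pics/w24.png",im["color"][:,:,::-1])
to(.4765,.4055,.039,-1.118)
```

```text
z [ 0.019  0.009 -1.   ]
t=42.27 pos [0.4744 0.4059 0.0883] yaw -1.116 tilt 0.021 q [ 0.6   0.46  1.64 -0.    1.03  1.72] w 0.722 F [0.6 0.8 1. ]
  shift mm [ 1.2 -0.7 49.4] n=49.4  spin 0.002 rows>=2
```

View pics/w24.png

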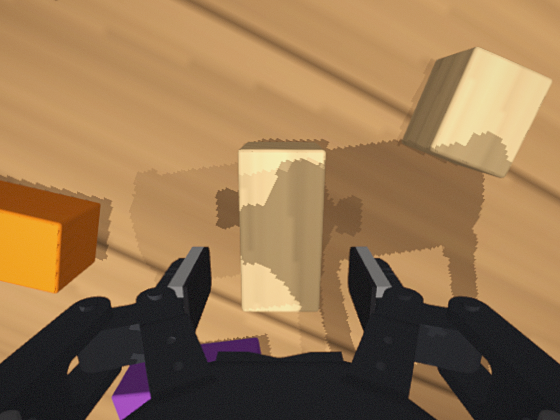

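Request:
arm_command:
  moves:
    - [[1,-1,22,0,0.45],[1,-1,42,0,0.45],[1,-1,49,0,0.45],[1,-1,49,0,0.45],[1,-1,49,0,-0.3]]

```text
time: 42.68
tool_pos: [0.4777, 0.4066, 0.0411]
ee_rot: [-2.648, 1.653, -0.019]
wrist_force: [-0.7, 0.5, -0.6]
width: 0.6
```

Request:
arm_command:
  moves:
    - [[0,0,0,0,-0.3],[0,0,0,0,-0.3],[0,0,0,0,-0.3],[0,0,0,0,-0.3]]

```text
time: 43.02
tool_pos: [0.4781, 0.407, 0.0423]
ee_rot: [-2.646, 1.652, -0.02]
wrist_force: [-0.5, 0.1, 3.1]
width: 0.517
```

Run:
```python
from h import *
to(.4765,.4055,.039,-1.118)
```

```text
z [ 0.023  0.012 -1.   ]
t=43.02 pos [0.4781 0.407  0.0423] yaw -1.116 tilt 0.026 q [ 0.6   0.51  1.68 -0.    0.93  1.71] w 0.517 F [-0.5  0.1  3.1]
  shift mm [0.6 2.2 3.2] n=3.9  spin 0.002 rows>=1
```

Request:
arm_command:
  moves:
    - [[0,0,-35,0,-0.3],[0,0,-70,0,-0.3],[0,0,-105,0,-0.3],[0,0,-130,0,-0.3],[0,0,-130,0,-0.3]]

```text
time: 43.43
tool_pos: [0.478, 0.4075, 0.179]
ee_rot: [-2.637, 1.645, -0.028]
wrist_force: [0.8, -0.1, -0.6]
width: 0.51
```

Run:
```python
from h import *
tc(-43,29,.18)
```

```text
z [ 0.033  0.019 -0.999]
t=43.43 pos [0.478  0.4075 0.179 ] yaw -1.116 tilt 0.038 q [ 0.6   0.38  1.52 -0.    1.2   1.71] w 0.510 F [ 0.8 -0.1 -0.6]
  shift mm [457.5 163.1  -8.4] n=485.7  spin 0.517 rows>=12
```

Request:
arm_command:
  moves:
    - [[188,67,-3,0,-0.3],[188,67,-3,0,-0.3],[188,67,-3,0,-0.3],[188,67,-3,0,-0.3],[188,67,-3,0,-0.3]]

```text
time: 43.85
tool_pos: [0.4996, 0.2062, 0.1784]
ee_rot: [-2.638, 1.647, -0.027]
wrist_force: [-0.1, -0.2, -1.3]
width: 0.517
```

Request:
arm_command:
  moves:
    - [[175,62,-3,0,-0.3],[175,62,-3,0,-0.3],[175,62,-3,0,-0.3],[175,62,-3,0,-0.3],[175,62,-3,0,-0.3]]

```text
time: 44.27
tool_pos: [0.5204, 0.0175, 0.1782]
ee_rot: [-2.638, 1.651, -0.028]
wrist_force: [0.7, -0.8, -1.2]
width: 0.514
```

Run:
```python
from h import *
tc(-43,29,.17)
```

```text
z [ 0.031  0.015 -0.999]
t=44.27 pos [0.5204 0.0175 0.1782] yaw -1.118 tilt 0.034 q [-0.11  0.23  1.75  0.02  1.14  1.  ] w 0.514 F [ 0.7 -0.8 -1.2]
  shift mm [88.6 30.   7.1] n=93.9  spin 0.514 rows>=5
```

Request:
arm_command:
  moves:
    - [[88,30,0,0.514,-0.3],[88,30,0,0.514,-0.3],[88,30,15,0.514,-0.3],[88,30,35,0.514,-0.3],[88,30,50,0.514,-0.3]]

```text
time: 44.68
tool_pos: [0.5327, -0.0754, 0.1255]
ee_rot: [-2.122, 2.273, -0.014]
wrist_force: [0.1, -0.2, -0.9]
width: 0.513
```

Run:
```python
from h import *
cc();tc(-43,29,.09)
```

```text
crate xy of tcp [-42.6  28.8]
z [ 0.03   0.015 -0.999]
t=44.68 pos [ 0.5327 -0.0754  0.1255] yaw -1.640 tilt 0.033 q [-0.29  0.3   1.79  0.03  1.03  1.34] w 0.513 F [ 0.1 -0.2 -0.9]
  shift mm [ 0.4  1.4 35.4] n=35.5  spin -0.007 rows>=1
```

Request:
arm_command:
  moves:
    - [[0.4,1,12,-0.007,-0.3],[0.4,1,24,-0.007,-0.3],[0.4,1,35,-0.007,-0.3],[0.4,1,35,-0.007,-0.3],[0.4,1,35,-0.007,-0.3]]

```text
time: 45.1
tool_pos: [0.5319, -0.075, 0.0895]
ee_rot: [-2.13, 2.267, -0.011]
wrist_force: [0.4, -0.2, -1.5]
width: 0.516
```

Run:
```python
from h import *
im=get_image("wrist"); cv2.imwrite("pics/w25.png",im["color"][:,:,::-1])
cc();tc(-43,29,.061)
```

```text
crate xy of tcp [-42.8  29. ]
z [ 0.029  0.015 -0.999]
t=45.15 pos [ 0.5326 -0.0752  0.0903] yaw -1.633 tilt 0.033 q [-0.28  0.34  1.83  0.03  0.94  1.33] w 0.516 F [ 0.5  0.8 -0.9]
  shift mm [ 0.5  1.  29.3] n=29.3  spin 0.000 rows>=1
```

View pics/w25.png

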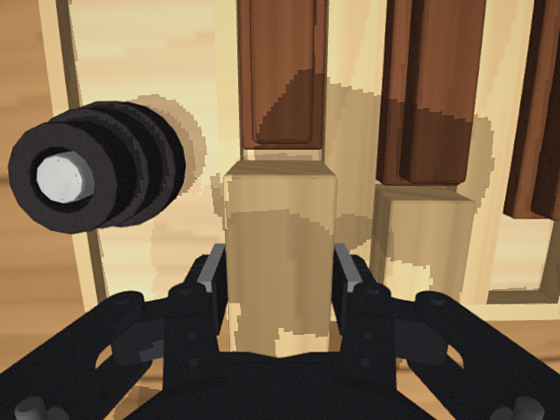

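Request:
arm_command:
  moves:
    - [[1.3,0,8,0,-0.3],[1.3,0,16,0,-0.3],[1.3,0.5,24,0,-0.3],[1.3,0.5,24,0,-0.3]]

```text
time: 45.48
tool_pos: [0.5313, -0.0757, 0.0645]
ee_rot: [-2.131, 2.267, -0.009]
wrist_force: [-0.6, 0.6, -0.6]
width: 0.512
```

Run:
```python
from h import *
cc();tc(-43,28.2,.051)
```

```text
crate xy of tcp [-44.1  28.5]
z [ 0.026  0.017 -1.   ]
t=45.48 pos [ 0.5313 -0.0757  0.0645] yaw -1.633 tilt 0.030 q [-0.29  0.37  1.86  0.03  0.88  1.33] w 0.512 F [-0.6  0.6 -0.6]
  shift mm [ 0.5 -0.7 13.5] n=13.6  spin 0.000 rows>=1
```

Request:
arm_command:
  moves:
    - [[0.5,0,5,0,-0.3],[0.5,0,10,0,-0.3],[0.5,0,14,0,-0.3],[0.5,0,14,0,-0.3]]

```text
time: 45.82
tool_pos: [0.5317, -0.0758, 0.0505]
ee_rot: [-2.131, 2.267, -0.008]
wrist_force: [0.5, -0.8, -0.2]
width: 0.513
```

Run:
```python
from h import *
im=get_image("wrist"); cv2.imwrite("pics/w26.png",im["color"][:,:,::-1])
cc();tc(-43,28.2,.0505)
```

```text
crate xy of tcp [-43.5  28.2]
z [ 0.026  0.016 -1.   ]
t=45.87 pos [ 0.5318 -0.0759  0.0505] yaw -1.633 tilt 0.031 q [-0.29  0.39  1.88  0.03  0.85  1.33] w 0.516 F [ 1.  -0.1 -1.2]
  shift mm [ 0.  -0.6 -0. ] n=0.6  spin 0.000 rows>=1
```

View pics/w26.png

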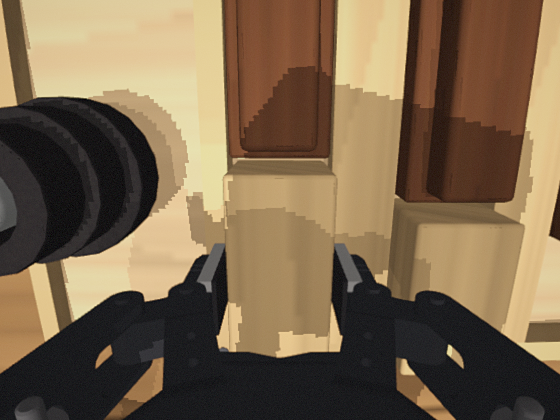

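Request:
arm_command:
  moves:
    - [[0,0,0,0,0.3],[0,0,0,0,0.3],[0,0,0,0,0.3],[0,0,-20,0,0.3],[0,0,-50,0,0.3]]

```text
time: 46.28
tool_pos: [0.5282, -0.0761, 0.0983]
ee_rot: [-2.133, 2.27, 0.001]
wrist_force: [0.9, -0.1, 0.4]
width: 0.651
```

Request:
arm_command:
  moves:
    - [[0,0,-30,0,0.45],[0,0,-60,0,0.45],[0,0,-80,0,0.45],[0,0,-80,0,0.45],[0,0,-80,0,0.45]]

```text
time: 46.7
tool_pos: [0.5273, -0.0778, 0.1795]
ee_rot: [-2.132, 2.269, -0.004]
wrist_force: [-0.0, -0.5, -0.4]
width: 0.727
```

Run:
```python
from h import *
im=get_image("wrist"); cv2.imwrite("pics/w27.png",im["color"][:,:,::-1])
to(.53,.30,.20,-1.486)
```

```text
z [ 0.019  0.018 -1.   ]
t=46.75 pos [ 0.5264 -0.0775  0.1781] yaw -1.633 tilt 0.026 q [-0.29  0.25  1.72  0.03  1.16  1.33] w 0.724 F [-0.8 -0.1  0.4]
  shift mm [-377.3   19.5  -14.8] n=378.1  spin -0.147 rows>=10
```

View pics/w27.png

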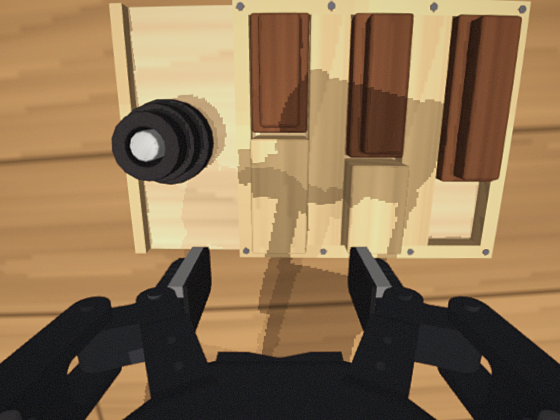

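Two lanes packed. Now pack_short.

Request:
arm_command:
  moves:
    - [[-190,10,-10,0,0.45],[-190,10,-10,0,0.45],[-190,10,-10,0,0.45],[-190,10,-10,0,0.45],[-190,10,-10,0,0.45]]

```text
time: 47.17
tool_pos: [0.5264, 0.1161, 0.19]
ee_rot: [-2.136, 2.27, 0.007]
wrist_force: [0.2, -0.5, -0.2]
width: 0.723
```

Request:
arm_command:
  moves:
    - [[-187,10,-5,-0.147,0.45],[-187,10,-5,-0.147,0.45],[-187,10,-5,-0.147,0.45],[-187,10,-5,-0.147,0.45],[-187,10,-5,-0.147,0.45]]

```text
time: 47.58
tool_pos: [0.5263, 0.3072, 0.1966]
ee_rot: [-2.3, 2.105, 0.008]
wrist_force: [1.1, 0.1, 0.4]
width: 0.726
```

Run:
```python
from h import *
im=get_image("wrist"); cv2.imwrite("pics/w28.png",im["color"][:,:,::-1])
b=topface(im,(.5793,.3015),"short",a0s=[.0854,.3],show="ts.png"); print(b)
to(*b[0][:2],.09,b[0][2]-np.pi/2)
```

```text
(array([0.58087626, 0.3393412 , 0.11630172]), np.float64(0.028057489467236407))
z [ 0.013  0.025 -1.   ]
t=47.63 pos [0.5265 0.3105 0.1966] yaw -1.480 tilt 0.028 q [0.41 0.35 1.52 0.02 1.25 1.88] w 0.723 F [3.  3.6 0.3]
  shift mm [-21.3 -55.1 108. ] n=123.1  spin -0.026 rows>=3
```

View pics/w28.png

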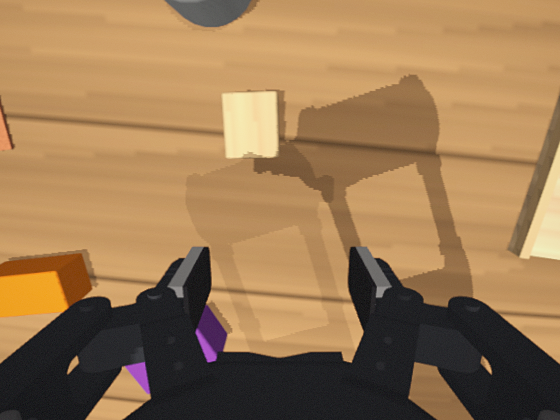

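View pics/ts.png

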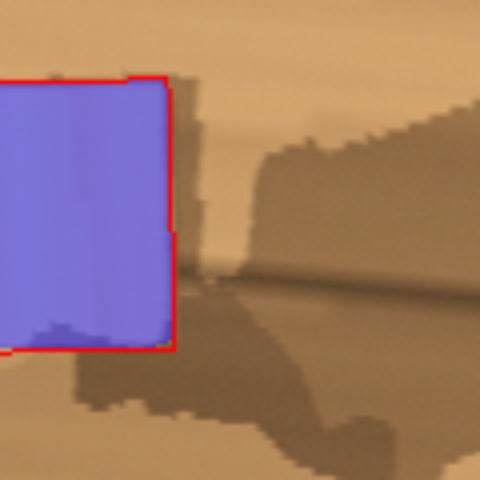

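Request:
arm_command:
  moves:
    - [[-21,-35,20,-0.026,0.45],[-21,-55,50,-0.026,0.45],[-21,-55,85,-0.026,0.45],[-21,-55,107,-0.026,0.45],[-21,-55,107,-0.026,0.45]]

```text
time: 48.05
tool_pos: [0.5761, 0.3367, 0.0825]
ee_rot: [-2.337, 2.08, 0.021]
wrist_force: [-0.8, -1.0, -1.1]
width: 0.726
```

Run:
```python
from h import *
t=get_image("top"); print("tin",px2w(t,[174,175],.09))
im=get_image("wrist"); cv2.imwrite("pics/w29.png",im["color"][:,:,::-1])
b=topface(im,(.581,.339),"short",a0s=[.11],show="ts.png"); print(b)
to(.581,.339,.039,.115-np.pi/2)
```

```text
tin [[0.69471966 0.37726155 0.09      ]]
(array([0.58136467, 0.33870627, 0.12174026]), np.float64(0.05593172520806888))
z [ 0.008  0.023 -1.   ]
t=48.15 pos [0.5797 0.3383 0.0888] yaw -1.455 tilt 0.024 q [0.42 0.52 1.52 0.02 1.09 1.86] w 0.725 F [-0.4  0.7  0.3]
  shift mm [ 0.5 -0.9 49.9] n=49.9  spin 0.001 rows>=2
```

View pics/w29.png

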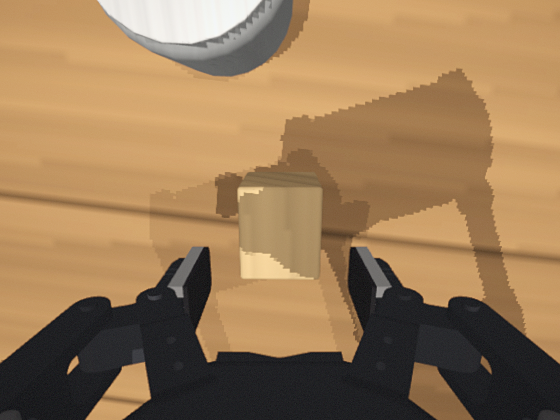

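Request:
arm_command:
  moves:
    - [[0.5,-0.5,22,0,0.45],[0.5,-0.5,42,0,0.45],[0.5,-0.5,49,0,0.45],[0.5,-0.5,49,0,0.45],[0.5,-0.5,49,0,-0.3]]

```text
time: 48.57
tool_pos: [0.5814, 0.3392, 0.0414]
ee_rot: [-2.328, 2.073, 0.012]
wrist_force: [0.9, 0.2, 0.8]
width: 0.602
```

Request:
arm_command:
  moves:
    - [[0,0,0,0,-0.3],[0,0,0,0,-0.3],[0,0,0,0,-0.3],[0,0,0,0,-0.3]]

```text
time: 48.9
tool_pos: [0.5819, 0.3394, 0.0425]
ee_rot: [-2.327, 2.071, 0.011]
wrist_force: [0.1, -0.2, 2.8]
width: 0.516
```

Run:
```python
from h import *
to(.581,.339,.16,.118-np.pi/2)
```

```text
z [ 0.012  0.024 -1.   ]
t=48.90 pos [0.5819 0.3394 0.0425] yaw -1.455 tilt 0.027 q [0.42 0.57 1.57 0.02 0.99 1.86] w 0.516 F [ 0.1 -0.2  2.8]
  shift mm [  -2.4   -0.8 -117.5] n=117.5  spin -0.002 rows>=3
```

Request:
arm_command:
  moves:
    - [[0,0,-30,0,-0.3],[0,0,-65,0,-0.3],[0,0,-100,0,-0.3],[0,0,-130,0,-0.3],[0,0,-130,0,-0.3]]

```text
time: 49.32
tool_pos: [0.584, 0.3379, 0.1805]
ee_rot: [-2.317, 2.063, 0.002]
wrist_force: [1.3, 0.5, 0.6]
width: 0.516
```

Run:
```python
from h import *
tc(-64,-129,.175)
```

```text
z [ 0.025  0.03  -0.999]
t=49.32 pos [0.584  0.3379 0.1805] yaw -1.454 tilt 0.039 q [0.41 0.44 1.41 0.02 1.25 1.86] w 0.516 F [1.3 0.5 0.6]
  shift mm [556.  147.7 -13.7] n=575.4  spin 0.179 rows>=14
```

Request:
arm_command:
  moves:
    - [[192,51,-5,0,-0.3],[192,51,-5,0,-0.3],[192,51,-5,0,-0.3],[192,51,-5,0,-0.3],[192,51,-5,0,-0.3]]

```text
time: 49.73
tool_pos: [0.5543, 0.1383, 0.1788]
ee_rot: [-2.318, 2.064, 0.001]
wrist_force: [0.9, -0.3, -1.0]
width: 0.517
```

Request:
arm_command:
  moves:
    - [[192,51,-5,0,-0.3],[192,51,-5,0,-0.3],[192,51,-5,0,-0.3],[192,51,-5,0,-0.3],[192,51,-5,0,-0.3]]

```text
time: 50.15
tool_pos: [0.5248, -0.0608, 0.1774]
ee_rot: [-2.318, 2.065, 0.001]
wrist_force: [1.2, 0.3, -0.5]
width: 0.517
```

Run:
```python
from h import *
tc(-64,-129,.13)
```

```text
z [ 0.024  0.028 -0.999]
t=50.15 pos [ 0.5248 -0.0608  0.1774] yaw -1.455 tilt 0.037 q [-0.27  0.24  1.73  0.04  1.15  1.17] w 0.517 F [ 1.2  0.3 -0.5]
  shift mm [168.1  43.9  42. ] n=178.7  spin 0.178 rows>=5
```

Request:
arm_command:
  moves:
    - [[168,44,0,0.178,-0.3],[168,44,0,0.178,-0.3],[168,44,5,0.178,-0.3],[168,44,20,0.178,-0.3],[168,44,42,0.178,-0.3]]

```text
time: 50.57
tool_pos: [0.5031, -0.2387, 0.1323]
ee_rot: [-2.122, 2.267, -0.011]
wrist_force: [0.3, -0.4, -1.3]
width: 0.512
```

Run:
```python
from h import *
cc();tc(-64,-129,.09)
```

```text
crate xy of tcp [ -62.1 -136. ]
z [ 0.031  0.02  -0.999]
t=50.57 pos [ 0.5031 -0.2387  0.1323] yaw -1.637 tilt 0.037 q [-0.59  0.33  1.73  0.04  1.07  1.03] w 0.512 F [ 0.3 -0.4 -1.3]
  shift mm [-6.1  3.2 42.3] n=42.9  spin -0.004 rows>=2
```

Request:
arm_command:
  moves:
    - [[-6,2,15,-0.004,-0.3],[-6,2,30,-0.004,-0.3],[-6,2,42,-0.004,-0.3],[-6,2,42,-0.004,-0.3],[-6,2,42,-0.004,-0.3]]

```text
time: 50.98
tool_pos: [0.5023, -0.2315, 0.0897]
ee_rot: [-2.127, 2.263, -0.008]
wrist_force: [-0.2, 0.1, -0.9]
width: 0.518
```

Run:
```python
from h import *
im=get_image("wrist"); cv2.imwrite("pics/w30.png",im["color"][:,:,::-1])
cc();tc(-64,-130,.065)
```

```text
crate xy of tcp [ -62.7 -129.1]
z [ 0.031  0.02  -0.999]
t=51.03 pos [ 0.503  -0.2317  0.0906] yaw -1.632 tilt 0.037 q [-0.58  0.37  1.79  0.04  0.97  1.03] w 0.513 F [ 0.3  0.1 -0.7]
  shift mm [ 1.5  2.1 25.5] n=25.6  spin 0.000 rows>=1
```

View pics/w30.png

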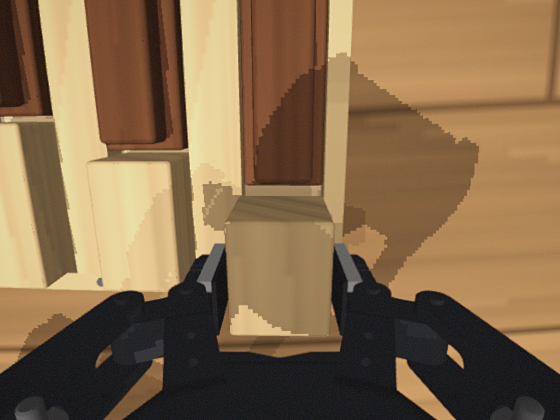

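Request:
arm_command:
  moves:
    - [[1.4,1,8,0,-0.3],[1.4,1,16,0,-0.3],[1.4,1.5,24,0,-0.3],[1.4,1.5,24,0,-0.3]]

```text
time: 51.37
tool_pos: [0.501, -0.2318, 0.0648]
ee_rot: [-2.127, 2.263, -0.006]
wrist_force: [-0.8, -0.5, -0.7]
width: 0.515
```

Run:
```python
from h import *
cc();tc(-64,-130,.0505)
```

```text
crate xy of tcp [ -64.7 -129.2]
z [ 0.029  0.021 -0.999]
t=51.37 pos [ 0.501  -0.2318  0.0648] yaw -1.632 tilt 0.036 q [-0.58  0.4   1.82  0.04  0.91  1.03] w 0.515 F [-0.8 -0.5 -0.7]
  shift mm [ 1.1 -0.3 14.3] n=14.3  spin 0.000 rows>=1
```

Request:
arm_command:
  moves:
    - [[0.8,0,5,0,-0.3],[0.8,0,10,0,-0.3],[0.8,0,14,0,-0.3],[0.8,0,14,0,-0.3]]

```text
time: 51.7
tool_pos: [0.5013, -0.2322, 0.0508]
ee_rot: [-2.127, 2.263, -0.006]
wrist_force: [-0.2, 0.8, 1.0]
width: 0.515
```

Run:
```python
from h import *
im=get_image("wrist"); cv2.imwrite("pics/w31.png",im["color"][:,:,::-1])
cc();tc(-64,-130,.0505)
```

```text
crate xy of tcp [ -64.3 -129.6]
z [ 0.028  0.022 -0.999]
t=51.75 pos [ 0.5013 -0.2322  0.0508] yaw -1.632 tilt 0.036 q [-0.58  0.41  1.84  0.04  0.88  1.02] w 0.517 F [-0.8  0.3  0.3]
  shift mm [ 0.4 -0.3  0.3] n=0.5  spin 0.000 rows>=1
```

View pics/w31.png

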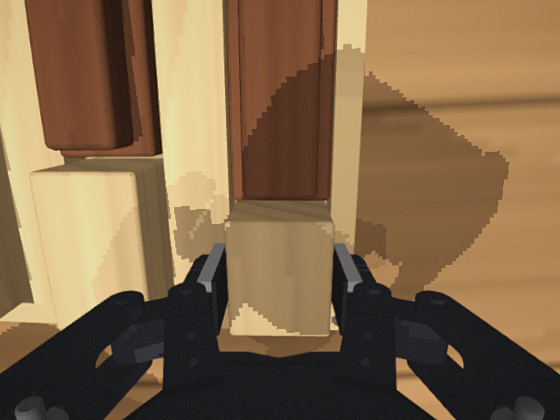

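In the lane at floor height; release and lift away.

Request:
arm_command:
  moves:
    - [[0,0,0,0,0.3],[0,0,0,0,0.3],[0,0,0,0,0.3],[0,0,-20,0,0.3],[0,0,-50,0,0.3]]

```text
time: 52.17
tool_pos: [0.4978, -0.232, 0.0985]
ee_rot: [-2.128, 2.264, 0.005]
wrist_force: [-0.7, -0.8, -0.7]
width: 0.652
```

Request:
arm_command:
  moves:
    - [[-30,40,-40,0,0.3],[-60,60,-80,0,0.3],[-90,60,-120,0,0.3],[-90,60,-150,0,0.3],[-90,60,-150,0,0.3]]

```text
time: 52.58
tool_pos: [0.44, -0.1409, 0.2533]
ee_rot: [-2.128, 2.262, -0.001]
wrist_force: [0.5, -0.6, 0.5]
width: 0.651
```

Run:
```python
from h import *
im=get_image("wrist"); cv2.imwrite("pics/w32.png",im["color"][:,:,::-1])
s=get_image("scene"); crop(s,170,160,320,260,5,"s32.png")
t=get_image("top"); crop(t,250,160,360,250,7,"t32.png"); to()
```

```text
z [ 0.028  0.023 -0.999]
t=52.73 pos [ 0.441  -0.1422  0.2518] yaw -1.631 tilt 0.036 q [-0.49  0.09  1.73  0.03  1.31  1.14] w 0.649 F [ 0.2  0.1 -0.4]
  shift mm [0. 0. 0.] n=0.0  spin 0.000 rows>=0
```

View pics/w32.png

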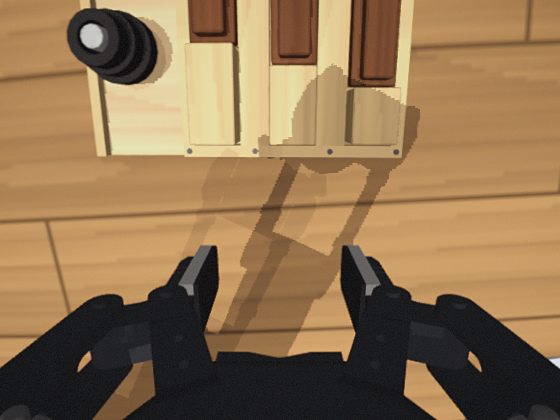

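View pics/s32.png

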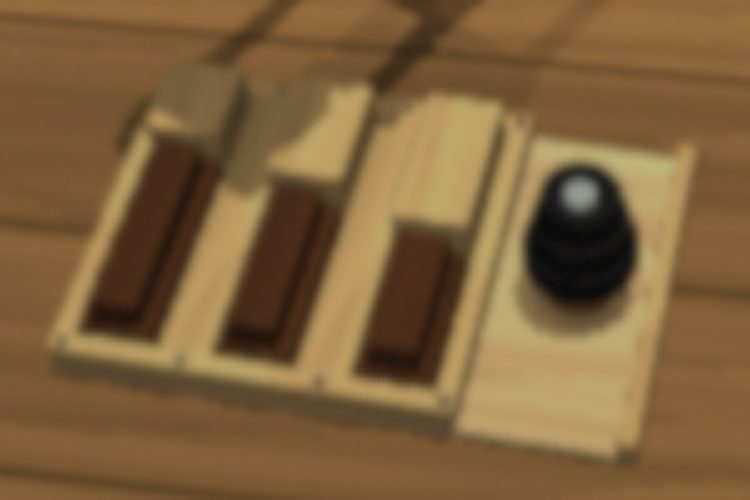

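Request:
arm_command:
  moves:
    - [[-40,-40,-60,0,0.3],[-60,-60,-90,0,0.3],[-60,-60,-90,0,0.3],[-60,-60,-90,0,0.3],[-60,-60,-90,0,0.3]]

```text
time: 53.15
tool_pos: [0.5034, -0.088, 0.3445]
ee_rot: [-2.13, 2.26, -0.005]
wrist_force: [0.1, -0.2, -0.6]
width: 0.648
```

Run:
```python
from h import *
im=get_image("wrist"); crop(im,200,0,480,210,1,"x.png"); crop(im,190,0,490,210,2.6,"w33.png"); to()
v=im["color"][:,:,::-1].copy()
for k,cx,cy in (("long",-45,29),("mid",-55,-50),("short",-65,-129)):
    h=hull(im,box(PK[k],.045,.0525,.053),[*W(cx,cy),CY]); cv2.polylines(v,[np.round(h*16).astype(np.int32)],True,(0,0,255),1,shift=4)
for k,L,cx,cy in (("s",90,49.5,29),("m",110,39.5,-50),("l",130,29.5,-129)):
    h=hull(im,box((L-10)/1000,.03,.0525,.053),[*W(cx,cy),CY]); cv2.polylines(v,[np.round(h*16).astype(np.int32)],True,(255,0,0),1,shift=4)
for z in (.094,): 
    h=hull(im,cyl(.046,z-.0005,z),[*W(0,115),0]); cv2.polylines(v,[np.round(h*16).astype(np.int32)],True,(0,255,0),1,shift=4)
cv2.imwrite("pics/w33o.png",cv2.resize(v[0:210,190:490],None,fx=2.6,fy=2.6,interpolation=cv2.INTER_CUBIC))
```

```text
z [ 0.025  0.023 -0.999]
t=53.20 pos [ 0.5019 -0.0883  0.3431] yaw -1.631 tilt 0.034 q [-0.33  0.12  1.47  0.03  1.54  1.3 ] w 0.649 F [-0.9 -0.2 -0.7]
  shift mm [0. 0. 0.] n=0.0  spin 0.000 rows>=0
```

View pics/w33o.png

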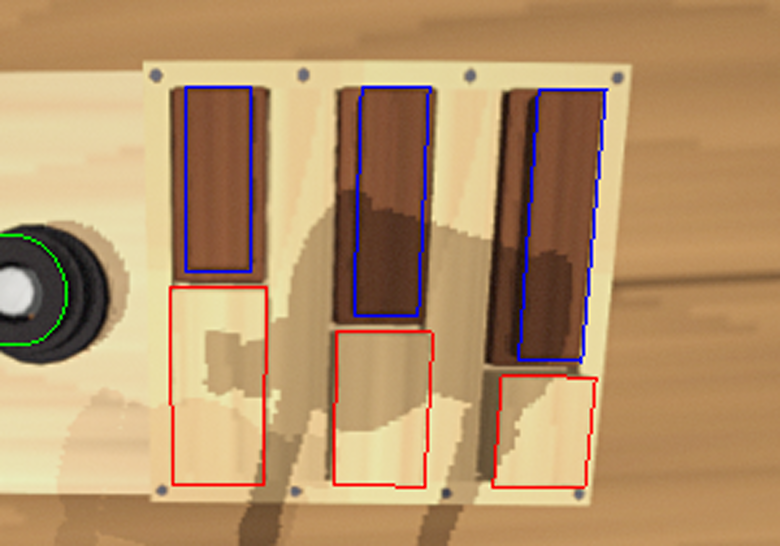

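Run:
```python
from h import *
print(sense()["time"]); print(sign_off())
```

```text
53.2
the job is handed in; nothing more can be done
None
```

I packed the crate and handed the job in at 53.2 s of the 192 s allowed. No verdict is reported back.

- **Drums:** all three were present. They are on the post with the large one at the bottom, then the mid, then the small.
- **Lanes:** I pushed each sanding block against the far (+x) end and filled the gap left:

| Sander | Packing block | Lane (crate y) |
|---|---|---|
| sander_short | pack_long | +29 mm |
| sander_mid | pack_mid | −50 mm |
| sander_long | pack_short | −129 mm |

- **Knocked block:** pack_short had moved about 4 cm by the time I went for it. I measured it again before the grasp.
- **Wrist tilt:** the wrist tilt drifted to about 0.08 rad mid-run. I corrected it by pressing the closed fingers against the crate's outer walls, peaking at about 57 N at the wrist. It was still 0.034 rad at the end.

**Last checks:**
- In the final wrist picture, the packing block tops, sander ridges and small drum matched outlines drawn for fully seated heights to within about 2 mm.
- No insertion showed a jamming force.
- The gripper was open and clear of everything at hand-in.
- I did not measure the bystanders at the end. The arm never came within a few centimetres of any of them.
- No check failed.

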